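# Dipstick the pod canister

### The job

Find out how far down the coffee pods lie in the closed steel canister. Pick up the dipstick from the wooden cradle, lean it in the slanted black stand and let go of it, then take it again by its wooden knob and lower it upright through the hole in the canister's lid, pressing gently until its tip bottoms out on the hidden pods, so that the stiff sliding collar is left sitting on the lid as the depth mark. Leave the dipstick standing there, and leave the cups, milk jug and tamper where they are.

Things in the scene. Friction and masses are not known exactly. Their poses are not given: they have to be found in the camera images.
- gauge: Dipstick: round steel rod 10 mm thick, 165 mm long with its wooden knob (24 mm thick, the last 29 mm), 0.13 to 0.2 kg. Origin on the axis 82.5 mm from the tip, a good place to take it across the bare rod (80 mm between collar and knob); +x runs from tip to knob. It starts lying level in the cradle, axis 50 mm above the ledge, knob towards the robot.
- tip (a point): Tip of the dipstick, on its axis, 82.5 mm from the origin of gauge (at its -x end).
- knob (a point): Middle of the dipstick's knob, on the axis, 150.5 mm from the tip, 14.5 mm from the knob's end.
- marker_face (a point): Centre of the lower face (towards the tip) of the black sliding collar on the rod: a disc 34 mm in diameter and 12 mm thick, 35 to 43 mm from the tip at the start.
- marker (a joint): Sliding collar on the rod, m: its lower face is 35 mm + this value from the tip; it grows as the collar is pushed towards the knob, up to 85 mm. It is stiff: about 4 N slides it, the dipstick's own weight does not.
- cradle: Fixed wooden cradle, board 190 x 70 x 10 mm, with two upright V notches 14 mm thick that carry the bare rod at about 20 and 118 mm from its tip. Origin under its centre; +x runs along the rod towards the knob. Between the notches there is nothing under the rod but the 10 mm board, 40 mm below the axis.
- stand: Fixed slanted black stand, base 175 x 80 mm, about 130 mm high, origin under its middle. The dipstick lies in it at 45 degrees in two open V notches (15 and 112 mm from the tip, 14 mm thick, 34 mm wide), from tip to knob along (-0.707,0,0.707) of this frame. Lay it in along (-0.707,0,-0.707). Between the notches fingers have 25 mm room under the axis. Draw it out along its axis first: the tip rubs on the foot.
- stand_foot (a point): Where the dipstick's tip comes when it lies in the slanted stand: on the axis at the foot plate, 40 mm above the ledge.
- stand_mid (a point): Where the dipstick's middle (origin of gauge) comes when it lies in the slanted stand, 82.5 mm from the foot along the slope.
- canister: Fixed opaque steel canister, 76 mm in diameter, 115 mm high, upright, origin under its centre; a flat lid 8 mm thick with one round hole in the middle. Inside, under the lid, it is 68 mm wide.
- hole (a point): Centre of the canister lid's hole, 20 mm in diameter, at the lid's top face, 115 mm above the ledge.
- pods: The coffee pods in the canister, out of sight: a level pile that gives 1 mm per 12 N. The origin lies under the canister's centre at the ledge and tells nothing of the height: the pile's top lies anywhere from 55 to 95 mm below the lid's top face and must be felt. Lower slowly near it (20 mm/s): more than 35 N crushes them.
- cup_a: White demitasse cup, 58 mm across, 55 mm high, in the rack; origin under its centre. Bystander.
- cup_b: Second demitasse cup, same, in another slot. Bystander.
- cup_rack: Fixed chrome cup rack with six slots, 90 x 470 mm, 48 mm high, beyond the work; origin under its centre, length along y.
- jug: Steel milk jug, 84 mm wide, 105 mm high, handle at its +y; origin under its centre. Bystander.
- tamper: Steel tamper standing on its 58 mm foot, 92 mm high; origin under its centre. Bystander.

How it is judged:
By the outcome, as a careful person would: the job done as asked, in the order asked, and still so for the second after the job is handed in, with the robot touching nothing.
It also fails if it takes over 58 s, if anything falls off the work surface, if the arm or the gripper's body presses on something with over 40 N, if the wrist force passes 120 N, or if a joint passes its speed limit or range.

### The arm

A 6-joint arm with a two-finger parallel gripper is mounted at the origin on the work surface. World frame = base frame: x ahead of the robot, y to its left, z up, the work surface at z = 0. Lengths are in m, angles in rad, forces in N, time in s.
With the tool pointing down it reaches from about 0.375 to 0.9 m from the base axis. Payload 3.1 kg.
Tool frame: the origin (TCP) lies midway between the tips of the shut fingers; the grasp point (between the pads) lies 19 mm behind it; x points along the fingers, z is the direction in which the jaws open and shut, and the axes are right-handed (so a half turn about x gives the same grasp; the last joint's range is limited). The gripper opens to 87 mm and grips with 3 to 60 N. Pads are 19 mm wide; open, the fingers measure 117 mm over their backs; the gripper's body (75 mm by 190 mm) begins 51 mm behind the grasp point.
Start: joints at [1.169, 0.527, 1.433, -0, 1.181, -0.178], TCP at [0.139, 0.609, 0.188] pointing down, gripper open.
Joint ranges: [-3.08, 3.08], [-0.75, 2.2], [0.22, 2.44], [-1.43, 4.57], [0, 2.65], [-2.85, 2.85]. Speed limits (rad/s): [2.79, 2.79, 3.14, 3.14, 3.14, 3.14].

### API

Orientations are given as a unit quaternion [x, y, z, w].
In Python, from rig import robot, optics, workorder gives the robot as it stands.
- The arm moves only by the tool arm_command, never from a script. Its argument "plan" is a list of rows, each a list of 7 numbers: the shift along the tool's x, y, z in cm, then the turn, a rotation vector about the tool's x, y, z in rad, then the finger opening in cm, from 0 to 8.7. In form: [[x, y, z, ax, ay, az, gripper], ...]. A call has 1 to 12 rows; each row shifts and turns the pose as measured when the row begins, along the tool's axes as they then stand; what a row does not reach is not made up. A row lasts 1/8 s, in which the tool goes at most 62.5 mm and 10.7 degrees, less where a joint would pass 70% of its speed; a pose out of reach is approached as far as the arm can. A call with a gripper value outside its range is refused whole. The fingers move at their own pace and stop on an object; "grip_force" is the grip in N (left out, the last holds). Time passes only in rows, so rows that do not move let the fingers close. It gives the time, the measured TCP pose, the force and the opening at its end, in the units of the state.
- robot.get_obs(): the state, without advancing time (a new reading comes with each control period).
- optics.camera(name): name is "scene" or "top"; returns (picture, depth): 384x512x3 uint8, blue, green, red; 384x512 float32, m along the optical axis (not along the pixel's ray), 0 where there is no reading.
- optics.camera_info(name): a dict with "mtx" (3x3 intrinsics, pixels), "k1" (the pictures are not rectified: a ray, as slopes to the right and down, at radius r is drawn at 1 + k1 r^2 times it, then the intrinsics apply), "position" and "rotation" of the camera in the world. Camera axes: x right, y down, z forward; pixel columns grow to the right and rows downward; lengths in m; the calibration is good to about 2 mm. A picture is of the moment at which its call begins. camera_info takes no time and is no camera call.
- workorder.hand_in(): hands the job in, once; it reports no verdict.
The state is a dict: "time": time; "q": joint angles; "joint_velocities": joint speeds; "joint_torque": joint torques, N m; "position": TCP position; "tool_rot": TCP orientation; "ft_force": force on the tool from outside, world axes, zero at the start; "moment": the same for the moment, N m; "grip_width": finger opening in m.
Only numpy, scipy, OpenCV 4.12 (cv2) and the standard library are available. Lean on these libraries where they do the work, as an engineer would, in place of code of your own. Each camera call takes 0.05 s, during which the arm holds its last target. There are 200 camera calls.

## Working session

There is one attempt and no reset: what is moved stays moved. The work goes in short steps, Python scripts to look and compute and a tool call to move; the robot and the scene stay as the last step left them, time stands still between calls to the robot, and variables do not carry over. Pictures are saved under pics/ and viewed, about 8 in all and at most 12, crops included, and the job is handed in when it is done.

Besides the shell and the picture viewer there is one more tool, called as name(argument=value, ...), one argument or row to a line, values as JSON. arm_command: Moves the arm, as the interface text tells. Its arguments: {"type":"object","properties":{"plan":{"type":"array"},"grip_force":{"type":"number"}},"required":["plan"]}

```bash
mkdir -p pics
cat > h.py <<'E'
import numpy as np, cv2
from rig import robot, optics, workorder
from scipy.spatial.transform import Rotation as R
def look(name,tag):
    p,d=optics.camera(name); cv2.imwrite(f'pics/{tag}.png',p); np.save(f'pics/{tag}.npy',d); return p,d
def cam(name):
    i=optics.camera_info(name); K=np.array(i['mtx']); k=float(i['k1']); P=np.array(i['position']); M=i['rotation']
    M=np.array(M); M=M if M.shape==(3,3) else R.from_quat(M).as_matrix()
    return K,k,P,M
def rays(name,uv):
    K,k,P,M=cam(name); uv=np.asarray(uv,float).reshape(-1,1,2)
    n=cv2.undistortPoints(uv,K,np.array([k,0,0,0.]),).reshape(-1,2)
    return P,np.c_[n,np.ones(len(n))]@M.T
def plane(name,uv,z):
    P,r=rays(name,uv); return P+r*((z-P[2])/r[:,2])[:,None]
def pts(name,d,mask):
    v,u=np.nonzero(mask&(d>0)); P,r=rays(name,np.c_[u,v]); return P+r*d[v,u][:,None]
def proj(name,X):
    K,k,P,M=cam(name); c=(np.atleast_2d(X)-P)@M
    n=c[:,:2]/c[:,2:]; n=n*(1+k*(n**2).sum(1))[:,None]; return n@K[:2,:2].T+K[:2,2]
E
python3 - <<'E'
from h import *
a,_=look('top','top0'); b,_=look('scene','sc0')
for n in('top','scene'): print(n,optics.camera_info(n))
print(robot.get_obs())
E
```

```text
top {'mtx': array([[441.89034965,   0.        , 254.61641452],
       [  0.        , 441.89034965, 191.14551711],
       [  0.        ,   0.        ,   1.        ]]), 'k1': -0.0051120114782158485, 'position': array([0.3948887 , 0.01477734, 1.18854257]), 'rotation': array([ 0.70411069, -0.70327691,  0.075307  , -0.06291717])}
scene {'mtx': array([[384.64219153,   0.        , 256.2892634 ],
       [  0.        , 384.64219153, 190.04311219],
       [  0.        ,   0.        ,   1.        ]]), 'k1': -0.08569210229360415, 'position': array([1.41875317, 0.3983694 , 0.68165509]), 'rotation': array([ 0.45356268,  0.75415342, -0.40296407, -0.25130355])}
{'time': 0.1, 'q': array([ 1.16850703e+00,  5.28381094e-01,  1.43379923e+00, -4.23011658e-05,
        1.18138125e+00, -1.78482567e-01]), 'joint_velocities': array([ 0.00089615, -0.00022363, -0.00428729, -0.00014531,  0.00162334,
        0.00048543]), 'joint_torque': array([-4.65043922e-04, -4.40986526e+01, -1.77150464e+01,  6.34798058e-02,
        5.34323242e-02, -5.39461860e-05]), 'position': array([0.13839452, 0.60872795, 0.18665673]), 'tool_rot': array([-0.44138478,  0.55330983,  0.44069907,  0.55209785]), 'ft_force': array([ 0.48909047,  0.27846902, -0.21038148]), 'moment': array([-0.03529636, -0.0463248 ,  0.02013943]), 'grip_width': 0.08686777224903428}
```

View pics/top0.png

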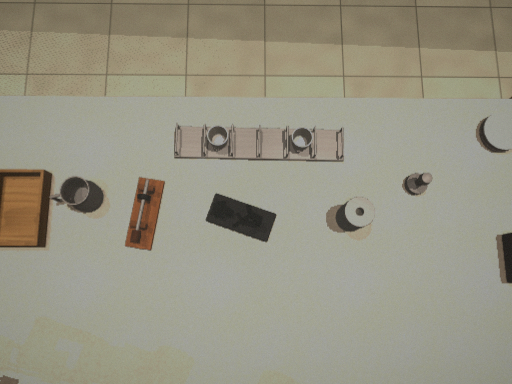

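View pics/sc0.png

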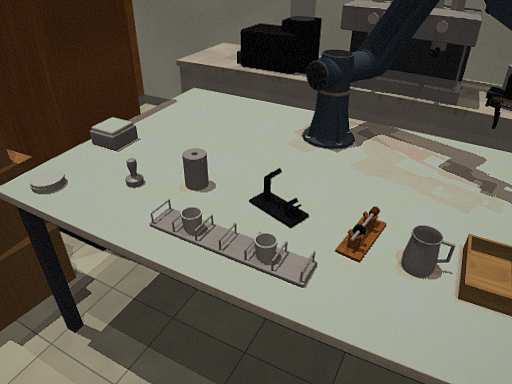

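Top view: the cradle is at about (145,213) with its knob at (136,236). The stand is at (241,217), canister hole at (359,212), jug at (75,192), tamper at (417,183) and cups at (217,138) and (301,140). I'll zoom in on the work pieces.

Run:
```python
from h import *
a=cv2.imread('pics/top0.png'); b=cv2.imread('pics/sc0.png')
def c(i,x,y,w,h,s): return cv2.convertScaleAbs(cv2.resize(i[y:y+h,x:x+w],None,fx=s,fy=s,interpolation=cv2.INTER_CUBIC),alpha=1.5,beta=15)
A=c(a,115,170,66,90,4); A2=c(a,200,185,84,62,4); A3=c(a,325,185,66,62,4)
B=c(b,325,195,75,75,4); B2=c(b,240,160,75,70,4)
out=np.zeros((600,800,3),np.uint8)
x=0
def put(i,x,y): h,w=i.shape[:2]; h=min(h,600-y); w=min(w,800-x); out[y:y+h,x:x+w]=i[:h,:w]
put(A,0,0);put(A2,264,0);put(B,0,360-0+0);put(B2,300,300);put(A3,600,0); 
cv2.imwrite('pics/crop0.png',out)
d=np.load('pics/top0.npy'); 
for u,v in [(359,205),(359,212),(140,222),(152,240),(136,237),(241,217),(300,300)]:
    if d[v,u]>0:
        P,r=rays('top',[(u,v)]); print((u,v),(P+r*d[v,u]).round(4))
```

```text
(359, 205) [[ 0.5735 -0.262   0.1162]]
(359, 212) [[ 0.5698 -0.2848  0.0247]]
(140, 222) [[0.5383 0.2897 0.0532]]
(152, 240) [[0.4958 0.2661 0.01  ]]
(136, 237) [[0.4992 0.2965 0.0592]]
(241, 217) [[0.5584 0.0307 0.005 ]]
(300, 300) [[ 0.3403 -0.1249  0.0011]]
```

View pics/crop0.png

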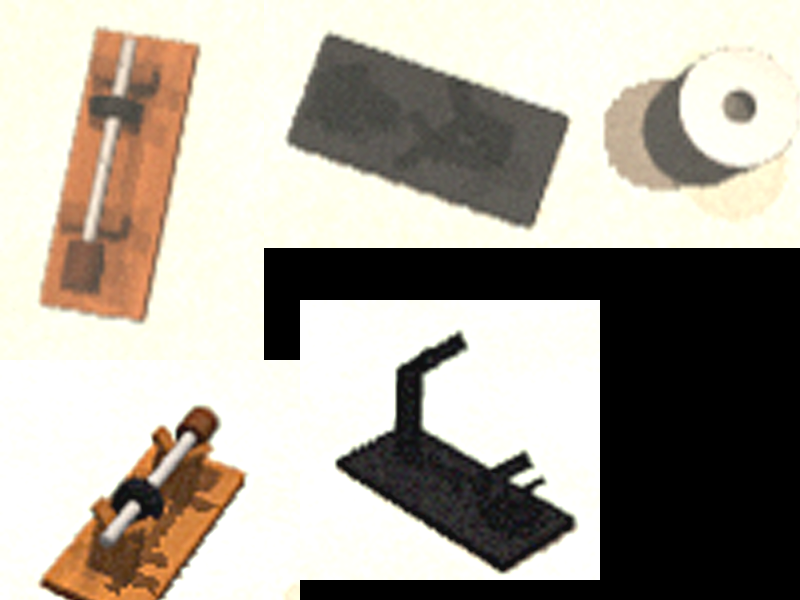

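Crops: the rod runs from its tip at the top of the cradle to the knob at the bottom, with the collar near the tip's notch. The stand's tall notch is on its canister (-y) side. Next I'll work out poses from masks and depth.

Run:
```python
from h import *
np.set_printoptions(suppress=True,precision=4)
T=cv2.imread('pics/top0.png'); S=cv2.imread('pics/sc0.png'); dT=np.load('pics/top0.npy'); dS=np.load('pics/sc0.npy')
def roi(img,x,y,w,h):
    m=np.zeros(img.shape[:2],bool); m[y:y+h,x:x+w]=1; return m
# lid
p=pts('top',dT,roi(T,325,185,66,62)); L=p[(p[:,2]>.108)&(p[:,2]<.125)]
(c,r)=cv2.minEnclosingCircle(L[:,:2].astype(np.float32)); print('lid depth',c,r,L[:,2].mean())
m=(T.min(2)>150)&roi(T,335,190,45,45)
g=cv2.cvtColor(T,cv2.COLOR_BGR2GRAY)
mm=((g<150)&roi(T,352,204,16,16)).astype(np.uint8); cs,_=cv2.findContours(mm,0,1); k=max(cs,key=cv2.contourArea); M=cv2.moments(k); uv=(M['m10']/M['m00'],M['m01']/M['m00']); print('hole px',uv,cv2.contourArea(k),plane('top',[uv],.115))
# stand
m=((g<70)&roi(T,203,190,78,56)).astype(np.uint8); cs,_=cv2.findContours(m,0,2); k=max(cs,key=cv2.contourArea)
w=plane('top',k.reshape(-1,2),.008); rect=cv2.minAreaRect(w[:,:2].astype(np.float32)); print('stand',rect)
gs=cv2.cvtColor(S,cv2.COLOR_BGR2GRAY)
c0=np.array(rect[0]); bx=cv2.boxPoints(rect); e=[bx[1]-bx[0],bx[2]-bx[1]]; e=max(e,key=np.linalg.norm); e=e/np.linalg.norm(e); e=e*np.sign(e[1]); n=np.array([-e[1],e[0]]); print('xaxis',e)
for nm,d,mk in(('top',dT,roi(T,203,185,78,62)),('scene',dS,roi(S,240,160,75,70)&(gs<70))):
    p=pts(nm,d,mk); s=np.c_[(p[:,:2]-c0)@e,(p[:,:2]-c0)@n,p[:,2]]
    b=s[s[:,2]<.02]; print(nm,'base',b[:,2].mean(),np.percentile(b[:,:2],[2,50,98],axis=0))
    hi=s[s[:,2]>.022]; hi=hi[np.argsort(hi[:,2])]; print(len(hi)); print((hi[::max(1,len(hi)//30)]*1000).round(0).tolist())
# cradle
hsv=cv2.cvtColor(T,cv2.COLOR_BGR2HSV)
p=pts('top',dT,roi(T,115,170,66,90)); 
b=p[(p[:,2]>.007)&(p[:,2]<.014)]; print('cradle',cv2.minAreaRect(b[:,:2].astype(np.float32)))
hi=p[(p[:,2]>.04)]; print(len(hi)); 
st=((hsv[...,1]<70)&(g>100)&roi(T,133,178,20,54)); v,u=np.nonzero(st); 
q=pts('top',dT,st); q=q[q[:,2]>.035]; print('rod',len(q),q.mean(0)); vx=cv2.fitLine(q[:,:2].astype(np.float32),cv2.DIST_HUBER,0,.01,.01).ravel(); print(vx)
d0=vx[:2]*-np.sign(vx[0]); o=vx[2:]; a=(hi[:,:2]-o)@d0; l=(hi[:,:2]-o)@np.array([-d0[1],d0[0]])
print('axis',d0,'ext',np.percentile(a,[0,1,99,100]))
for lo in np.arange(-.1,.1,.008):
    k=(a>=lo)&(a<lo+.008)
    if k.sum(): print(round(lo,3),k.sum(),l[k].min().round(4),l[k].max().round(4),np.median(l[k]).round(4),hi[k,2].max().round(4))
```

```text
lid depth (0.5578247904777527, -0.2622050642967224) 0.03832683339715004 0.11446047678223029
hole px (359.2440476190476, 211.0625) 56.0 [[ 0.5585 -0.2622  0.115 ]]
stand ((0.5578673481941223, 0.032132603228092194), (0.17396682500839233, 0.07936777174472809), 70.7208251953125)
xaxis [0.3302 0.9439]
top base 0.0036612386948603835 [[-0.1078 -0.1019]
 [-0.0021 -0.0031]
 [ 0.1072  0.0873]]
430
[[51.0, 17.0, 23.0], [47.0, 14.0, 28.0], [25.0, 4.0, 34.0], [57.0, 7.0, 36.0], [30.0, -5.0, 38.0], [58.0, -12.0, 41.0], [31.0, -7.0, 42.0], [62.0, 7.0, 44.0], [39.0, 8.0, 44.0], [69.0, -4.0, 46.0], [57.0, 12.0, 47.0], [65.0, -2.0, 48.0], [37.0, 5.0, 49.0], [67.0, -1.0, 50.0], [58.0, -13.0, 51.0], [47.0, -7.0, 53.0], [53.0, 15.0, 57.0], [47.0, 16.0, 59.0], [-43.0, 9.0, 79.0], [-51.0, -6.0, 94.0], [-54.0, -6.0, 99.0], [-47.0, -0.0, 103.0], [-40.0, 1.0, 109.0], [-24.0, -1.0, 112.0], [-24.0, 2.0, 114.0], [-27.0, 1.0, 117.0], [-19.0, 7.0, 119.0], [-13.0, 20.0, 121.0], [-29.0, 6.0, 122.0], [-19.0, -13.0, 125.0], [-23.0, -9.0, 128.0]]
scene base 0.010927052489179034 [[-0.0836 -0.04  ]
 [ 0.0014 -0.0141]
 [ 
[... 1063 characters left out ...]
0.0018 0.0619
-0.044 28 -0.0204 0.0203 -0.0002 0.0609
-0.036 10 -0.0043 0.0127 0.0022 0.0665
-0.028 42 -0.0173 0.0163 0.0035 0.0698
-0.02 38 -0.0163 0.0162 0.0009 0.0701
-0.012 10 -0.0032 0.0037 0.001 0.0557
-0.004 13 -0.005 0.0041 -0.0003 0.0582
0.004 12 -0.0054 0.0043 0.0001 0.0577
0.012 13 -0.0039 0.0045 0.0012 0.0558
0.02 11 -0.0054 0.0045 -0.0003 0.0557
0.028 11 -0.0041 0.0036 -0.0001 0.0562
0.036 16 -0.0129 0.0064 0.0002 0.0585
0.044 50 -0.0198 0.0204 -0.0005 0.0638
0.052 36 -0.0209 0.0197 -0.0005 0.0618
0.06 17 -0.0108 0.0089 0.0011 0.0595
0.068 29 -0.009 0.0112 0.0027 0.0651
0.076 29 -0.0116 0.011 0.0022 0.0654
0.084 31 -0.0109 0.012 0.0026 0.0646
0.092 10 -0.01 0.0101 -0.0003 0.0607
```

Run:
```python
from h import *
T=cv2.imread('pics/top0.png'); S=cv2.imread('pics/sc0.png'); dT=np.load('pics/top0.npy'); dS=np.load('pics/sc0.npy')
c0=np.array([.5579,.0321]); e=np.array([.3302,.9439]); n=np.array([-e[1],e[0]])
for nm,d,(x,y,w,h) in(('top',dT,(203,185,78,62)),('scene',dS,(240,160,75,70))):
    m=np.zeros(d.shape,bool); m[y:y+h,x:x+w]=1
    p=pts(nm,d,m); s=np.c_[(p[:,:2]-c0)@e,(p[:,:2]-c0)@n,p[:,2]]*1000
    s=s[(s[:,2]>20)&(abs(s[:,0])<85)&(abs(s[:,1])<40)]
    t=(s[:,2]-s[:,0])/2**.5; q=(s[:,2]+s[:,0])/2**.5; y=s[:,1]
    for lo in range(-30,120,4):
        k=(t>=lo)&(t<lo+4); j=k&(abs(y)>9)
        if k.sum(): print(nm,lo,k.sum(),j.sum(),'n',q[k].min().round(),q[k].max().round(),'y',y[k].min().round(),y[k].max().round())
    for lo,hi in((60,75),(75,90)):
        k=(q>lo)&(q<hi)&(abs(y)>9); print(nm,lo,'prong t up',t[k&(t>60)].mean(),'y',y[k&(t>60)].min(),y[k&(t>60)].max(), 'low',t[k&(t<30)&(t>-12)].mean(),'yrange',y[k&(t<30)].min(),y[k&(t<30)].max(), k.sum())
# mask outline in scene: project prediction of prong tips
for xf in (.050,.054,.058,.062):
    X=[]
    for l in (.015,.112):
        for yy in(-.017,.017):
            sx=xf-.7071*l+.7071*.013; z=.04+.7071*l+.7071*.013
            X.append([*(c0+e*sx+n*yy),z])
    print(xf,proj('scene',X).round(1).tolist(),proj('top',X).round(1).tolist())
```

```text
top -30 3 3 n 65.0 73.0 y 17.0 18.0
top -22 11 7 n 53.0 84.0 y -14.0 17.0
top -18 49 19 n 48.0 87.0 y -16.0 18.0
top -14 45 24 n 47.0 85.0 y -16.0 17.0
top -10 4 3 n 50.0 76.0 y -15.0 12.0
top -6 15 7 n 33.0 79.0 y -29.0 21.0
top -2 18 10 n 35.0 80.0 y -18.0 15.0
top 2 28 8 n 36.0 80.0 y -19.0 20.0
top 6 62 19 n 37.0 81.0 y -20.0 20.0
top 10 3 2 n 43.0 78.0 y 1.0 15.0
top 50 1 0 n -15.0 -15.0 y 9.0 9.0
top 54 3 0 n -22.0 -6.0 y 8.0 8.0
top 62 2 0 n -9.0 -2.0 y 8.0 8.0
top 70 3 0 n -6.0 12.0 y 8.0 9.0
top 74 1 0 n -3.0 -3.0 y 6.0 6.0
top 78 2 0 n 6.0 13.0 y 8.0 8.0
top 82 2 0 n 9.0 16.0 y 8.0 9.0
top 86 6 1 n 8.0 75.0 y -0.0 20.0
top 90 17 10 n 26.0 80.0 y -19.0 18.0
top 94 23 13 n 22.0 80.0 y -21.0 20.0
top 98 24 7 n 29.0 82.0 y -16.0 20.0
top 102 91 22 n 23.0 79.0 y -19.0 19.0
top 106 19 2 n 30.0 82.0 y -16.0 11.0
top 60 prong t up 100.25017377801086 y -20.58261401783911 16.98846148715995 low 4.654764648768468 yrange -17.45875530576595 18.563849737027354 57
top 75 prong t up 98.61709836523514 y -19.740630121079448 20.05594668177805 low 1.5942465443009808 yrange -19.870804188995642 2
[... 1166 characters left out ...]
8705 60
scene 75 prong t up 97.38669152938505 y -18.944313358436762 20.63746168476153 low 0.2442628103069078 yrange -19.956241635453225 17.625259113922958 60
0.05 [[286.7, 202.3], [294.8, 197.8], [270.3, 172.1], [278.7, 168.1]] [[224.7, 202.0], [220.2, 214.2], [249.9, 206.4], [245.2, 219.5]]
0.054 [[287.7, 202.9], [295.8, 198.3], [271.3, 172.6], [279.7, 168.6]] [[223.2, 201.5], [218.7, 213.7], [248.3, 205.9], [243.6, 219.0]]
0.058 [[288.8, 203.6], [296.9, 198.9], [272.3, 173.2], [280.7, 169.1]] [[221.8, 201.0], [217.2, 213.2], [246.8, 205.3], [242.1, 218.4]]
0.062 [[289.8, 204.2], [297.9, 199.5], [273.3, 173.7], [281.7, 169.6]] [[220.3, 200.5], [215.8, 212.7], [245.2, 204.8], [240.5, 217.9]]
```

```bash
cat >> h.py <<'E'
from scipy.spatial.transform import Slerp
c0=np.array([.5579,.0321]); e=np.array([.3302,.9439]); e/=np.linalg.norm(e)
a_w=np.r_[-e*.70711,.70711]; n_w=np.r_[e*.70711,.70711]
foot=np.r_[c0+e*.058,.04]; mid=foot+a_w*.0825; knob=foot+a_w*.1505
hole=np.array([.5583,-.2622,.115])
def frame(x,y): x=np.array(x,float);y=np.array(y,float);x/=np.linalg.norm(x);y-=x*(x@y);y/=np.linalg.norm(y);return R.from_matrix(np.c_[x,y,np.cross(x,y)])
def now():
    o=robot.get_obs(); return np.array(o['position']),R.from_quat(o['tool_rot']),o
def rows(p,r,p1,r1,n,g):
    s=Slerp([0,1],R.concatenate([r,r1])); f=np.linspace(0,1,n+1); out=[]
    for i in range(n):
        A,B=s(f[i]),s(f[i+1]); d=A.inv().apply((p1-p)/n)*100; w=(A.inv()*B).as_rotvec()
        out.append([*d.round(2).tolist(),*w.round(3).tolist(),g])
    print(str(out).replace(' ',''))
def go(p1,r1,g,step=.045,ang=.15,n=None):
    p,r,o=now(); D=np.linalg.norm(p1-p); W=(r.inv()*r1).magnitude()
    n=n or int(max(1,np.ceil(D/step),np.ceil(W/ang))); print('t',o['time'],'dist',D.round(4),'ang',W.round(3),'n',n); rows(p,r,np.asarray(p1),r1,n,g)
E
python3 - <<'E'
from h import *
np.set_printoptions(suppress=True,precision=3)
p,r,o=now(); print(r.as_matrix()); q=o['q']
fw=lambda q:R.from_euler('Z',q[0])*R.from_euler('Y',q[1]+q[2])*R.from_euler('Z',q[3])*R.from_euler('Y',q[4])*R.from_euler('Z',q[5])
print('const',(fw(q).inv()*r).as_matrix())
C=(fw(q).inv()*r).as_matrix().round(); C=R.from_matrix(C)
g=np.array([-.9876,.1568,0])
print('mid',mid,'knob',knob,'foot',foot)
def wr(name,rt,q1,f):
    for s in(1,-1):
        t=rt*R.from_euler('x',0 if s==1 else np.pi)
        z=(R.from_euler('ZY',[q1,f]).inv()*t*C.inv()).as_euler('ZYZ'); print(name,s,z.round(2))
wr('cradle',frame([0,0,-1],g),np.arctan2(.29,.57),1.96)
wr('lean',frame(-n_w,a_w),.3,1.96)
wr('knob',frame(-a_w,-n_w),-.35,1.96)
wr('up',frame([0,0,-1],[-e[0],-e[1],0]),-.44,1.96)
T=cv2.imread('pics/top0.png'); d=np.load('pics/top0.npy'); m=np.zeros(d.shape,bool); m[170:215,45:110]=1
P=pts('top',d,m); P=P[P[:,2]>.09]; print('jug top',P.min(0),P.max(0),len(P))
go(np.array([.570,.2896,.16]),frame([0,0,-1],g),5); go(np.array([.570,.2896,.16]),frame([0,0,-1],-g),5)
E
```

```text
[[-0.001 -0.975  0.222]
 [-0.002  0.222  0.975]
 [-1.     0.    -0.002]]
const [[-0.  0. -1.]
 [ 0.  1.  0.]
 [ 1. -0. -0.]]
mid [0.558 0.032 0.098] knob [ 0.542 -0.014  0.146] foot [0.577 0.087 0.04 ]
cradle 1 [ 0.    1.18 -0.94]
cradle -1 [0.   1.18 2.2 ]
lean 1 [-0.61  1.69 -2.42]
lean -1 [-0.61  1.69  0.72]
knob 1 [0.82 1.31 2.85]
knob -1 [ 0.82  1.31 -0.29]
up 1 [0.   1.18 3.04]
up -1 [ 0.    1.18 -0.1 ]
jug top [0.576 0.41  0.09 ] [0.648 0.502 0.111] 250Traceback (most recent call last):
  File "<stdin>", line 19, in <module>
  File "h.py", line 37, in go
    n=n or int(max(1,np.ceil(D/step),np.ceil(W/ang))); print('t',o['time'],'dist',D.round(4),'ang',W.round(3),'n',n); rows(p,r,np.asarray(p1),r1,n,g)
                                                                                                   ^^^^^^^
AttributeError: 'float' object has no attribute 'round'
```

```bash
sed -i 's/D.round(4)/round(float(D),4)/;s/W.round(3)/round(float(W),3)/' h.py
cat >> h.py <<'E'
g=np.array([-.9876,.1568,0]); C0=frame([0,0,-1],-g)
LEAN=frame(-n_w,-a_w); KN=frame(-a_w,n_w); UP=frame([0,0,-1],[e[0],e[1],0])
E
python3 - <<'E'
from h import *
go(np.array([.570,.2896,.15]),C0,5,ang=.18)
E
```

```text
t 0.1 dist 0.538 ang 3.075 n 18
[[0.21,-2.73,-1.2,0.171,-0.0,0.0,5],[0.2,-2.9,-0.71,0.171,-0.0,0.0,5],[0.2,-2.97,-0.21,0.171,-0.0,0.0,5],[0.2,-2.97,0.3,0.171,-0.0,0.0,5],[0.2,-2.87,0.8,0.171,-0.0,0.0,5],[0.2,-2.7,1.27,0.171,-0.0,0.0,5],[0.2,-2.44,1.71,0.171,-0.0,0.0,5],[0.2,-2.11,2.1,0.171,-0.0,0.0,5],[0.2,-1.73,2.43,0.171,-0.0,0.0,5],[0.2,-1.29,2.69,0.171,-0.0,0.0,5],[0.2,-0.81,2.87,0.171,-0.0,0.0,5],[0.2,-0.31,2.97,0.171,-0.0,0.0,5],[0.2,0.2,2.98,0.171,-0.0,0.0,5],[0.2,0.7,2.9,0.171,-0.0,0.0,5],[0.2,1.18,2.74,0.171,-0.0,0.0,5],[0.2,1.63,2.5,0.171,-0.0,0.0,5],[0.2,2.03,2.18,0.171,-0.0,0.0,5],[0.2,2.37,1.8,0.171,-0.0,0.0,5]]
```

arm_command(
  plan=[
    [0.2,-2.7,-1.2,0.171,0,0,5],
    [0.2,-2.9,-0.7,0.171,0,0,5],
    [0.2,-3,-0.2,0.171,0,0,5],
    [0.2,-3,0.3,0.171,0,0,5],
    [0.2,-2.9,0.8,0.171,0,0,5],
    [0.2,-2.7,1.3,0.171,0,0,5],
    [0.2,-2.4,1.7,0.171,0,0,5],
    [0.2,-2.1,2.1,0.171,0,0,5],
    [0.2,-1.7,2.4,0.171,0,0,5],
    [0.2,-1.3,2.7,0.171,0,0,5],
    [0.2,-0.8,2.9,0.171,0,0,5],
    [0.2,-0.3,3,0.171,0,0,5],
  ],
)

```text
time: 1.6
position: [0.4241, 0.3791, 0.1566]
tool_rot: [0.261, 0.657, -0.269, 0.654]
ft_force: [0.2, 0.2, 0.4]
grip_width: 0.0499
```

Run:
```python
from h import *
p,r,o=now(); print(p,o['q'],o['time'])
go(np.array([.570,.2896,.12]),C0,5,ang=.18)
```

```text
[0.4241049  0.37910086 0.15659857] [ 0.53532501  0.49587818  1.59738125 -0.00430499  1.06043433  1.30616721] 1.6
t 1.6 dist 0.175 ang 0.96 n 6
[[0.6,0.63,2.78,0.16,0.001,0.002,5],[0.6,1.06,2.65,0.16,0.001,0.002,5],[0.6,1.47,2.45,0.16,0.001,0.002,5],[0.6,1.84,2.18,0.16,0.001,0.002,5],[0.6,2.16,1.86,0.16,0.001,0.002,5],[0.61,2.43,1.5,0.16,0.001,0.002,5]]
```

arm_command(
  plan=[
    [0.6,0.6,2.8,0.165,0,0,5],
    [0.6,1.1,2.7,0.165,0,0,5],
    [0.6,1.5,2.5,0.165,0,0,5],
    [0.6,1.9,2.2,0.165,0,0,5],
    [0.6,2.2,1.9,0.16,0,0,5],
    [0.6,2.4,1.5,0.16,0,0,5],
  ],
)

```text
time: 2.35
position: [0.5719, 0.2799, 0.1164]
tool_rot: [-0.544, -0.444, 0.556, -0.444]
ft_force: [0.1, 1.1, -0.7]
grip_width: 0.05
```

Run:
```python
from h import *
p,r,o=now(); print(p,o['q'],o['time'])
go(np.array([.570,.2896,.032]),C0,5,n=4)
```

```text
[0.571934   0.27994293 0.11639949] [ 0.28364652  0.63259391  1.45104542 -0.00769583  1.07426482  2.07036674] 2.35
t 2.35 dist 0.085 ang 0.058 n 4
[[2.11,-0.07,-0.25,-0.014,0.003,0.003,5],[2.11,-0.08,-0.25,-0.014,0.003,0.003,5],[2.11,-0.08,-0.24,-0.014,0.003,0.003,5],[2.11,-0.08,-0.24,-0.014,0.003,0.003,5]]
```

arm_command(
  plan=[
    [0.5,-0.3,-1.0,-0.05,0.01,0.01,5],
    [2.2,0,0,0,0,0,5],
    [2.2,0,0,0,0,0,5],
    [2.2,0,0,0,0,0,5],
    [1.2,0,0,0,0,0,5],
    [0,0,0,0,0,0,5],
  ],
)

```text
time: 3.1
position: [0.5673, 0.2921, 0.0286]
tool_rot: [-0.534, -0.462, 0.539, -0.46]
ft_force: [-1.1, 0.8, -0.7]
grip_width: 0.0495
```

Run:
```python
from h import *
p,r,o=now(); print(p,o['time'],o['ft_force'])
go(np.array([.570,.2896,.032]),C0,5,n=1)
a,_=look('top','top1'); b,_=look('scene','sc1')
A=cv2.resize(a[165:265,100:200],None,fx=4,fy=4,interpolation=2); B=cv2.resize(b[170:270,310:410],None,fx=4,fy=4,interpolation=2)
cv2.imwrite('pics/crop1.png',cv2.convertScaleAbs(np.hstack([A,B]),alpha=1.5,beta=15))
```

```text
[0.56731003 0.29214767 0.02860743] 3.1 [-1.11088296  0.8450567  -0.68943154]
t 3.1 dist 0.005 ang 0.01 n 1
[[-0.34,0.3,0.21,0.007,0.003,0.006,5]]
```

View pics/crop1.png

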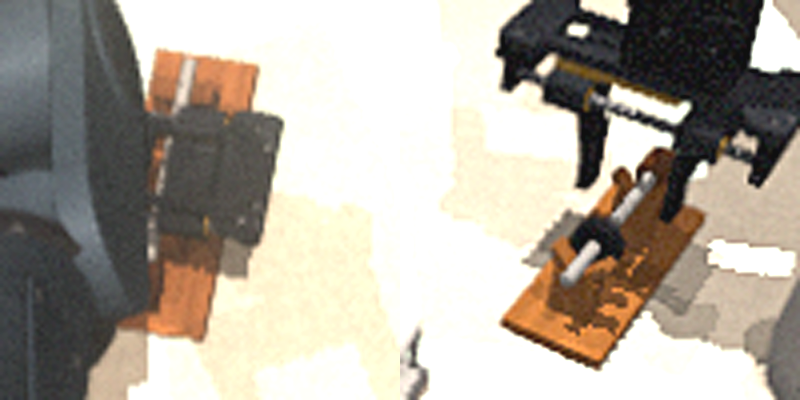

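The fingers straddle the bare rod between the collar and knob, clear of the cradle notches. Closing now.

arm_command(
  plan=[
    [-0.3,0.3,0.2,0,0,0,5],
    [0,0,0,0,0,0,0.5],
    [0,0,0,0,0,0,0.5],
    [0,0,0,0,0,0,0.5],
    [0,0,0,0,0,0,0.5],
    [0,0,0,0,0,0,0.5],
    [0,0,0,0,0,0,0.5],
  ],
  grip_force=30,
)

```text
time: 4.08
position: [0.5734, 0.2902, 0.036]
tool_rot: [0.537, 0.461, -0.536, 0.461]
ft_force: [-0.7, 0.5, 0.1]
grip_width: 0.0062
```

Run:
```python
from h import *
p,r,o=now(); print(p,o['time'],o['ft_force'],o['grip_width'],r.apply([[1,0,0],[0,1,0]]))
# lean approach: 90 mm out along n
L0=mid-n_w*.019
print('L0',L0); 
# lift first 100 mm then lean approach
P1=np.array([p[0],p[1],.16]); s=C0
print('from lifted:'); rows(P1,r,L0+n_w*.09+a_w*.01,LEAN,12,.5); print((r.inv()*LEAN).magnitude())
```

```text
[0.57342931 0.29019508 0.03597663] 4.075 [-0.65617749  0.52300775  0.09349314] 0.0062441128561321665 [[ 9.75313126e-04  2.11527016e-04 -9.99999502e-01]
 [ 9.88576846e-01 -1.50714801e-01  9.32292186e-04]]
L0 [0.55335255 0.01910079 0.08490149]
from lifted:
[[0.04,0.26,1.8,-0.109,-0.045,-0.055,0.5],[0.11,0.07,1.81,-0.109,-0.045,-0.055,0.5],[0.19,-0.12,1.8,-0.109,-0.045,-0.055,0.5],[0.28,-0.3,1.77,-0.109,-0.045,-0.055,0.5],[0.38,-0.47,1.71,-0.109,-0.045,-0.055,0.5],[0.49,-0.63,1.63,-0.109,-0.045,-0.055,0.5],[0.6,-0.77,1.53,-0.109,-0.045,-0.055,0.5],[0.71,-0.9,1.41,-0.109,-0.045,-0.055,0.5],[0.82,-1.0,1.27,-0.109,-0.045,-0.055,0.5],[0.93,-1.09,1.11,-0.109,-0.045,-0.055,0.5],[1.04,-1.14,0.95,-0.109,-0.045,-0.055,0.5],[1.14,-1.18,0.77,-0.109,-0.045,-0.055,0.5]]
1.5605576337138687
```

arm_command(
  plan=[
    [0,0,0,0,0,0,0.5],
    [0,0,0,0,0,0,0.5],
  ],
)

```text
time: 4.32
position: [0.5733, 0.2902, 0.0358]
tool_rot: [0.537, 0.461, -0.536, 0.461]
ft_force: [0.7, -0.4, -0.3]
grip_width: 0.0051
```

Run:
```python
from h import *
a,_=look('top','top2'); b,_=look('scene','sc2')
A=cv2.resize(a[165:265,100:200],None,fx=4,fy=4,interpolation=2); B=cv2.resize(b[195:265,320:390],None,fx=5.714,fy=5.714,interpolation=2)
cv2.imwrite('pics/crop2.png',cv2.convertScaleAbs(np.hstack([A,B[:400,:400]]),alpha=1.5,beta=15))
```

```text
(no output)
```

View pics/crop2.png

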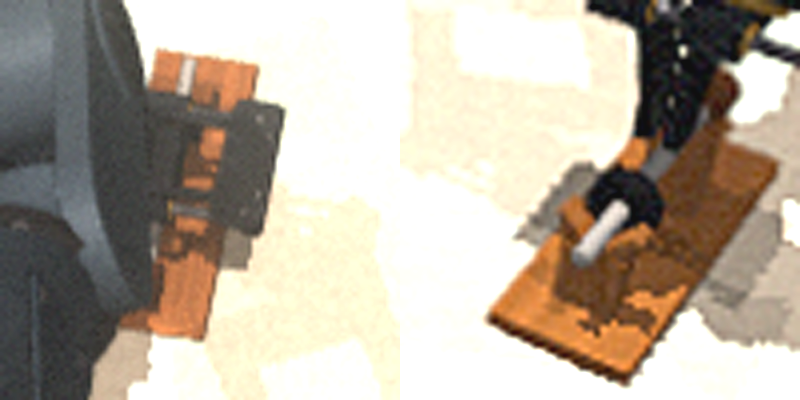

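The crop shows the fingers shut to 5 mm, so the 10 mm rod does not seem to be between them. I'll measure the rod and fingertips.

```bash
python3 - <<'E'
from h import *
p,r,o=now(); print(p,o['grip_width'])
S=cv2.imread('pics/sc2.png'); d=np.load('pics/sc2.npy')
print('proj TCP',proj('scene',[p,p-r.apply([.019,0,0])]), 'rod pts',proj('scene',[[.57+.9876*s,.2896-.1568*s,.05] for s in(-.05,-.03,-.01,0,.01,.03,.0825)]).round(1).tolist())
for v in range(205,235,2):
    k=[]
    for u in range(352,385,3):
        P,q=rays('scene',[(u,v)]); X=(P+q*d[v,u])[0]; k.append('%d,%d,%d'%tuple((X*1000).round()) if d[v,u]>0 else '-')
    print(v,' '.join(k))
E
python3 -c "
import cv2;b=cv2.imread('pics/sc2.png');cv2.imwrite('pics/crop3.png',cv2.convertScaleAbs(cv2.resize(b[190:240,340:400],None,fx=12,fy=12,interpolation=0),alpha=2.0,beta=25))"
```

```text
[0.57334103 0.29023533 0.03586142] 0.004983481682966783
proj TCP [[362.87101715 228.79853861]
 [364.07280925 223.22212279]] rod pts [[371.1, 214.9], [368.3, 218.5], [365.3, 222.1], [363.8, 223.9], [362.3, 225.8], [359.2, 229.6], [350.7, 240.1]]
205 424,224,-2 426,233,2 418,241,0 579,274,112 581,281,116 573,288,113 580,296,121 585,304,126 566,309,116 609,321,147 383,308,1
207 - 434,236,1 431,244,2 426,252,2 576,282,107 570,288,105 583,297,116 587,305,122 497,303,64 400,302,2 394,310,1
209 449,230,1 445,239,1 446,248,5 434,254,0 579,283,103 567,289,97 582,298,110 578,305,110 503,305,61 491,312,56 407,312,2
211 462,234,3 457,242,3 453,250,3 447,258,2 578,284,96 562,290,87 584,300,105 517,300,62 511,307,61 498,314,54 413,314,0
213 473,237,4 465,244,1 465,253,4 582,278,90 578,285,90 580,293,94 582,301,98 518,301,56 516,309,57 429,309,1 430,317,4
215 481,239,2 475,247,2 470,255,1 580,279,83 577,286,83 581,294,89 582,302,92 521,303,52 518,310,53 439,311,1 436,319,1
217 491,242,3 485,250,2 481,258,2 580,280,77 577,287,77 581,295,82 574,302,80 531,305,53 538,313,60 451,313,2 445,321,0
219 498
[... 276 characters left out ...]
4,9 573,290,55 564,296,51 540,301,37 542,309,41 495,313,10 493,321,12 488,328,11
225 526,252,1 603,272,63 607,281,69 600,287,67 578,292,52 540,295,27 540,303,30 537,310,31 505,315,10 501,323,10 498,330,11
227 536,255,2 607,274,60 608,282,63 610,289,68 601,296,64 541,296,21 540,304,24 534,311,22 516,317,12 513,325,12 511,333,14
229 605,267,49 608,275,55 609,283,58 610,290,61 605,297,60 538,297,13 540,305,17 530,312,12 524,319,11 523,327,13 509,334,6
231 621,271,55 607,276,47 617,285,58 612,292,57 609,299,58 545,299,11 540,306,10 539,314,12 534,321,12 530,329,12 511,335,1
233 625,272,52 627,280,57 620,286,54 611,293,50 610,300,52 555,301,12 552,309,13 545,316,10 541,323,10 537,331,10 523,338,3
```

View pics/crop3.png

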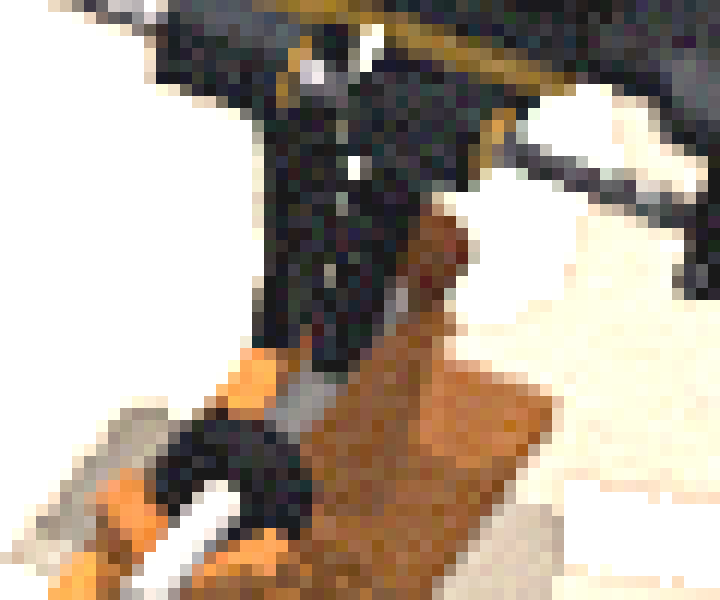

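Scene depth puts the shut fingertips at z≈0.077, while the reported TCP is at 0.036, so the real tips sit about 40 mm behind the reported point. The jaws closed above the rod and did not touch it. I'll open, lower 35 mm, and check this with depth from closer in.

arm_command(
  plan=[
    [0,0,0,0,0,0,4],
    [0,0,0,0,0,0,4],
    [0,0,0,0,0,0,4],
    [0,0,0,0,0,0,4],
    [0,0,0,0,0,0,4],
    [1.2,-0.1,0,0,0,0,4],
    [1.2,-0.1,0,0,0,0,4],
    [0.9,-0.1,0,0,0,0,4],
    [0,0,0,0,0,0,4],
  ],
)

```text
time: 5.55
position: [0.5693, 0.2904, -0.0005]
tool_rot: [-0.536, -0.461, 0.537, -0.461]
ft_force: [-0.5, 0.2, 0.0]
grip_width: 0.0402
```

Run:
```python
from h import *
p,r,o=now(); print(p,o['grip_width'],o['ft_force'],o['time'])
b,d=look('scene','sc3')
g=cv2.cvtColor(b,cv2.COLOR_BGR2GRAY); m=(g<45); m[:, :320]=0; m[:,400:]=0; m[:190]=0;m[245:]=0
P=pts('scene',d,m); P=P[(P[:,0]>.54)&(P[:,0]<.595)&(P[:,1]>.24)&(P[:,1]<.34)]
for y0 in np.arange(.24,.34,.01):
    k=(P[:,1]>=y0)&(P[:,1]<y0+.01)
    if k.sum(): print(y0.round(2),k.sum(),np.sort(P[k,2])[:4].round(3))
e1=c0
p,r,o=now(); print((np.array([.570,.2896])-p[:2])@r.as_matrix()[:2,1], (np.array([.570,.2896])-p[:2])@r.as_matrix()[:2,2])
```

```text
[ 5.69268635e-01  2.90425655e-01 -5.02430678e-04] 0.04024404548794795 [-0.50155837  0.19111361  0.01820175] 5.55
0.24 37 [0.126 0.127 0.127 0.127]
0.25 43 [0.075 0.08  0.083 0.088]
0.26 115 [0.036 0.038 0.039 0.041]
0.27 66 [0.037 0.041 0.043 0.047]
0.28 50 [0.056 0.134 0.135 0.135]
0.29 72 [0.009 0.009 0.009 0.009]
0.3 100 [0.008 0.01  0.01  0.01 ]
0.31 150 [0.009 0.009 0.009 0.009]
0.32 99 [0.007 0.008 0.009 0.009]
0.33 37 [0.128 0.129 0.129 0.13 ]
0.00045669648348080084 0.0008943770213945685
```

Confirmed: the reported TCP is at z=0.000 with no force on the wrist, and the tips are really at ~0.037. Down 5 mm more, then grip.

arm_command(
  plan=[
    [0.5,0,0.1,0,0,0,4],
    [0,0,0,0,0,0,0.6],
    [0,0,0,0,0,0,0.6],
    [0,0,0,0,0,0,0.6],
    [0,0,0,0,0,0,0.6],
    [0,0,0,0,0,0,0.6],
    [0,0,0,0,0,0,0.6],
  ],
  grip_force=30,
)

```text
time: 6.48
position: [0.5707, 0.2896, -0.0042]
tool_rot: [0.537, 0.46, -0.536, 0.461]
ft_force: [0.1, 0.3, 0.4]
grip_width: 0.0094
```

Run:
```python
from h import *
p,r,o=now(); print(p,o['grip_width'],o['ft_force'],o['time'])
```

```text
[ 0.57065267  0.28957206 -0.00423542] 0.009350403584349996 [0.13413893 0.30208344 0.43646547] 6.475
```

Run:
```python
from h import *
p,r,o=now(); H=.0542
P1=p+[0,0,.13]; T=mid-n_w*H+n_w*.11+a_w*.012
print(T); rows(P1,r,T,LEAN,11,.6)
```

```text
[0.56801573 0.06101653 0.14627863]
[[-0.19,0.29,2.06,-0.119,-0.049,-0.06,0.6],[-0.09,0.03,2.08,-0.119,-0.049,-0.06,0.6],[0.01,-0.22,2.08,-0.119,-0.049,-0.06,0.6],[0.13,-0.46,2.03,-0.119,-0.049,-0.06,0.6],[0.27,-0.68,1.95,-0.119,-0.049,-0.06,0.6],[0.41,-0.89,1.84,-0.119,-0.049,-0.06,0.6],[0.55,-1.07,1.7,-0.119,-0.049,-0.06,0.6],[0.7,-1.23,1.53,-0.119,-0.049,-0.06,0.6],[0.85,-1.35,1.34,-0.119,-0.049,-0.06,0.6],[0.99,-1.44,1.13,-0.119,-0.049,-0.06,0.6],[1.13,-1.5,0.9,-0.119,-0.049,-0.06,0.6]]
```

arm_command(
  plan=[
    [-2,0,0,0,0,0,0.6],
    [-3.7,0,0,0,0,0,0.6],
    [-3.7,0,0,0,0,0,0.6],
    [-3.7,0,0,0,0,0,0.6],
  ],
)

```text
time: 6.98
position: [0.5675, 0.289, 0.1297]
tool_rot: [-0.534, -0.462, 0.538, -0.46]
ft_force: [1.0, 0.1, -0.9]
grip_width: 0.0087
```

arm_command(
  plan=[
    [-0.2,0.3,2.1,-0.119,-0.049,-0.06,0.6],
    [-0.1,0,2.1,-0.119,-0.049,-0.06,0.6],
    [0,-0.2,2.1,-0.119,-0.049,-0.06,0.6],
    [0.1,-0.5,2.0,-0.119,-0.049,-0.06,0.6],
    [0.3,-0.7,2.0,-0.119,-0.049,-0.06,0.6],
    [0.4,-0.9,1.8,-0.119,-0.049,-0.06,0.6],
    [0.5,-1.1,1.7,-0.119,-0.049,-0.06,0.6],
    [0.7,-1.2,1.5,-0.119,-0.049,-0.06,0.6],
    [0.8,-1.4,1.3,-0.119,-0.049,-0.06,0.6],
    [1.0,-1.4,1.1,-0.119,-0.049,-0.06,0.6],
    [1.1,-1.5,0.9,-0.119,-0.049,-0.06,0.6],
  ],
)

```text
time: 8.35
position: [0.5737, 0.0589, 0.1725]
tool_rot: [-0.172, 0.688, -0.365, 0.603]
ft_force: [-0.8, -0.0, -2.7]
grip_width: 0.0091
```

Run:
```python
from h import *
p,r,o=now(); print(p,o['time'],o['q'],o['grip_width'])
go(mid-n_w*.0542+n_w*.11+a_w*.012,LEAN,.6)
```

```text
[0.57369833 0.05886721 0.17254893] 8.35 [ 0.26360632  0.76616379  1.29613503 -0.64121145  1.5748073   0.72432092] 0.009065442663465593
t 8.35 dist 0.027 ang 0.039 n 1
[[1.83,1.89,-0.59,0.031,0.023,0.004,0.6]]
```

arm_command(
  plan=[
    [0.9,1.0,-0.3,0.03,0.02,0,0.6],
    [0.9,0.9,-0.3,0,0,0,0.6],
    [0,0,0,0,0,0,0.6],
  ],
)

```text
time: 8.72
position: [0.5676, 0.063, 0.1452]
tool_rot: [-0.155, 0.688, -0.378, 0.599]
ft_force: [-1.3, 0.1, -1.7]
grip_width: 0.0088
```

Run:
```python
from h import *
p,r,o=now(); print(p,o['time'])
for H in(.0542,): print('pred mid',p-r.apply([H,0,0]),'axis',-r.apply([0,1,0]))
go(mid-n_w*.0542+n_w*.11+a_w*.012,LEAN,.6)
a,_=look('top','top4'); b,_=look('scene','sc4')
A=cv2.resize(a[170:270,190:290],None,fx=4,fy=4,interpolation=2); B=cv2.resize(b[120:220,230:330],None,fx=4,fy=4,interpolation=2)
cv2.imwrite('pics/crop4.png',cv2.convertScaleAbs(np.hstack([A,B]),alpha=1.6,beta=25))
```

```text
[0.56755218 0.06298546 0.14517902] 8.725
pred mid [0.58020178 0.09910306 0.18356061] axis [-0.23957443 -0.66640364  0.7060526 ]
t 8.725 dist 0.0023 ang 0.006 n 1
[[0.04,-0.2,0.11,-0.006,-0.0,-0.001,0.6]]
```

View pics/crop4.png

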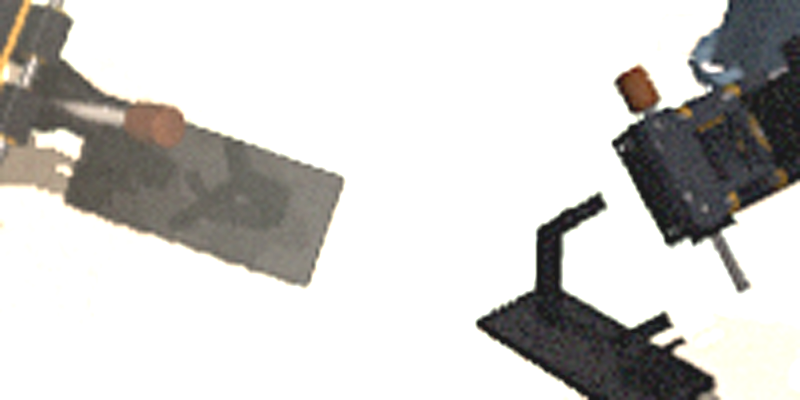

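Run:
```python
from h import *
np.set_printoptions(suppress=True,precision=4)
p,r,o=now(); ax=-r.apply([0,1,0])
for nm,m in(('tool',p-r.apply([.0542,0,0])),('z',p-r.apply([.0142,0,0])+[0,0,.04])):
    X=[m-ax*.0825,m+ax*.068,m+ax*.0825]; print(nm,'knob',X[1],'tip',X[0]); print(proj('scene',X).round(1).tolist(),proj('top',X).round(1).tolist())
for nm,tag in(('top','top4'),('scene','sc4')):
    I=cv2.imread(f'pics/{tag}.png'); d=np.load(f'pics/{tag}.npy'); h=cv2.cvtColor(I,cv2.COLOR_BGR2HSV)
    m=(h[...,1]>90)&((h[...,0]<15)|(h[...,0]>172))&(h[...,2]>30); roi=np.zeros_like(m)
    if nm=='top': roi[190:212,215:242]=1
    else: roi[133:150,280:298]=1
    m&=roi; v,u=np.nonzero(m); P=pts(nm,d,m); P=P[P[:,2]>.15]; print(nm,u.mean(),v.mean(),len(u),P.mean(0),P.min(0),P.max(0))
```

```text
tool knob [0.5648 0.0537 0.2327] tip [0.601  0.154  0.1265]
[[315.0, 192.2], [287.8, 141.9], [285.2, 137.1]] [[190.0, 192.8], [229.2, 199.9], [233.5, 200.7]]
z knob [0.5555 0.027  0.2444] tip [0.5917 0.1273 0.1382]
[[307.1, 184.2], [280.2, 134.5], [277.7, 129.7]] [[200.3, 195.7], [241.3, 203.2], [245.7, 204.0]]
top 228.34375 200.4765625 128 [0.5622 0.0553 0.2397] [0.5499 0.0408 0.2295] [0.5739 0.0718 0.2494]
scene 289.5806451612903 141.67741935483872 62 [0.5703 0.0611 0.2374] [0.5606 0.0501 0.2276] [0.5799 0.0733 0.2483]
```

The rod's tip and knob match the tool-offset prediction to within 2 px: predicted tip (315,192), seen (315.7,192). I'll lay it in along the slope normal.

arm_command(
  plan=[
    [2,0.0,0.1,-0.006,0,0,0.6],
    [2,0,0,0,0,0,0.6],
    [2,0,0,0,0,0,0.6],
    [2,0,0,0,0,0,0.6],
    [1,0,0,0,0,0,0.6],
    [0,0,0,0,0,0,0.6],
  ],
)

```text
time: 9.57
position: [0.5531, 0.0026, 0.0836]
tool_rot: [-0.153, 0.686, -0.376, 0.604]
ft_force: [-1.1, 1.2, -1.7]
grip_width: 0.0089
```

Run:
```python
from h import *
p,r,o=now(); print(p,o['time'],o['ft_force'])
go(mid-n_w*.0542+a_w*.003,LEAN,.6,n=1)
a,_=look('top','top5'); b,_=look('scene','sc5')
A=cv2.resize(a[170:270,190:290],None,fx=4,fy=4,interpolation=2); B=cv2.resize(b[140:220,240:320],None,fx=5,fy=5,interpolation=2)
cv2.imwrite('pics/crop5.png',cv2.convertScaleAbs(np.hstack([A,B]),alpha=1.6,beta=25))
```

```text
[0.55309849 0.00260799 0.08363577] 9.575 [-1.06776911  1.15127643 -1.69429678]
t 9.575 dist 0.0249 ang 0.015 n 1
[[2.33,0.69,-0.55,-0.009,0.009,-0.009,0.6]]
```

View pics/crop5.png

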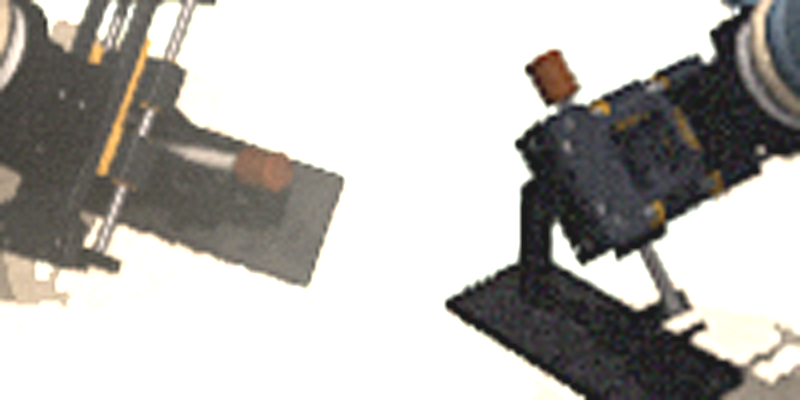

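The rod is parallel to the slope and ~23 mm above its seat, and it needs a 5 mm sideways correction before it goes in.

arm_command(
  plan=[
    [0,0.4,-0.5,-0.009,0.009,-0.009,0.6],
    [1,0.2,0,0,0,0,0.6],
    [0,0,0,0,0,0,0.6],
  ],
)

```text
time: 10.05
position: [0.5489, 0.0033, 0.073]
tool_rot: [-0.157, 0.688, -0.376, 0.6]
ft_force: [0.2, 0.3, -2.4]
grip_width: 0.0089
```

Run:
```python
from h import *
p,r,o=now(); print(p,o['time'],o['ft_force'])
go(mid-n_w*.0542+a_w*.003,LEAN,.6,n=1)
```

```text
[0.54892661 0.00330928 0.07301547] 10.05 [ 0.19390533  0.29815892 -2.38477604]
t 10.05 dist 0.0153 ang 0.003 n 1
[[1.52,0.02,-0.11,-0.001,0.003,-0.001,0.6]]
```

arm_command(
  plan=[
    [0.6,0,-0.1,0,0,0,0.6],
    [0.4,0,0,0,0,0,0.6],
    [0.3,0,0,0,0,0,0.6],
    [0,0,0,0,0,0,0.6],
  ],
)

```text
time: 10.55
position: [0.5456, -0.0056, 0.0635]
tool_rot: [-0.157, 0.688, -0.376, 0.601]
ft_force: [-0.3, -0.1, -1.5]
grip_width: 0.0088
```

Run:
```python
from h import *
p,r,o=now(); print(p,o['time'],o['ft_force'])
go(mid-n_w*.0542+a_w*.003,LEAN,.6,n=1)
a,_=look('top','top6'); b,_=look('scene','sc6')
A=cv2.resize(a[170:270,190:290],None,fx=4,fy=4,interpolation=2); B=cv2.resize(b[140:220,240:320],None,fx=5,fy=5,interpolation=2)
cv2.imwrite('pics/crop6.png',cv2.convertScaleAbs(np.hstack([A,B]),alpha=1.6,beta=25))
```

```text
[ 0.54562937 -0.00562149  0.06346468] 10.55 [-0.2621279  -0.080089   -1.50837278]
t 10.55 dist 0.002 ang 0.005 n 1
[[0.17,0.01,-0.09,-0.001,0.005,-0.001,0.6]]
```

View pics/crop6.png

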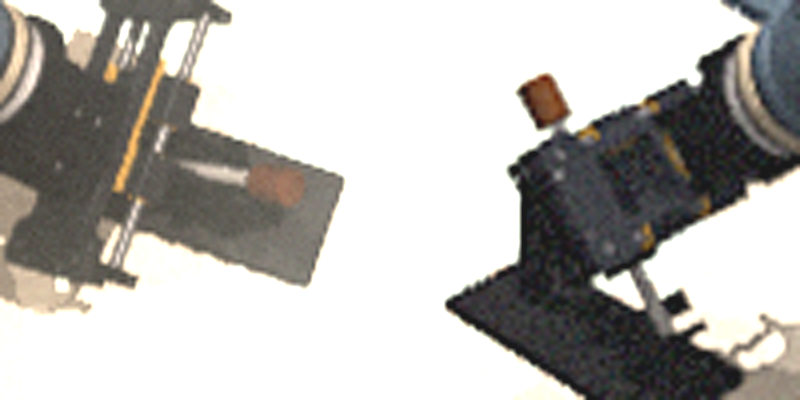

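Run:
```python
from h import *
np.set_printoptions(suppress=True,precision=4)
p,r,o=now(); ax=-r.apply([0,1,0]); m=p-r.apply([.0542,0,0]); st=lambda X:np.c_[(X[:,:2]-c0)@e,(X[:,:2]-c0)@np.array([-e[1],e[0]]),X[:,2]]*1000
X=np.array([m-ax*.0825,m-ax*.0675,m+ax*.068]); print('pred gauge px',proj('scene',X).round(1).tolist(),proj('top',X).round(1).tolist()); print(st(X))
print('ideal px',proj('scene',[foot,foot+a_w*.015,knob]).round(1).tolist(),proj('top',[foot,knob]).round(1).tolist())
for nm,tag in(('top','top6'),('scene','sc6')):
    I=cv2.imread(f'pics/{tag}.png'); d=np.load(f'pics/{tag}.npy'); h=cv2.cvtColor(I,cv2.COLOR_BGR2HSV)
    k=(h[...,1]>90)&((h[...,0]<15)|(h[...,0]>172))&(h[...,2]>30); roi=np.zeros_like(k)
    if nm=='top': roi[207:224,250:268]=1
    else: roi[150:170,258:275]=1
    k&=roi; v,u=np.nonzero(k); P=pts(nm,d,k); print(nm,'knob px',u.mean(),v.mean(),'3d stand',st(P).mean(0))
I=cv2.imread('pics/sc6.png'); h=cv2.cvtColor(I,cv2.COLOR_BGR2HSV); d=np.load('pics/sc6.npy'); k=(h[...,2]>55); roi=np.zeros(k.shape,bool); roi[192:208,284:296]=1
k&=roi
for v in range(192,209): print(v,I[v,284:298].max(1).tolist())
```

```text
pred gauge px [[292.5, 206.0], [290.0, 201.4], [267.4, 159.8]] [[219.8, 207.8], [223.4, 208.5], [259.4, 215.5]]
[[ 57.0619  -0.6476  43.6342]
 [ 46.441   -0.6286  54.2265]
 [-49.5007  -0.4564 149.9104]]
ideal px [[292.8, 207.1], [290.3, 202.5], [267.7, 160.9]] [[219.5, 208.1], [258.8, 215.8]]
top knob px 258.83653846153845 215.6346153846154 3d stand [-48.5801   1.417  158.686 ]
scene knob px 268.6842105263158 159.6140350877193 3d stand [-40.8914  -3.9714 155.1746]
192 [18, 13, 0, 18, 82, 160, 173, 203, 195, 188, 185, 187, 186, 193]
193 [0, 1, 25, 42, 103, 191, 209, 197, 194, 186, 188, 190, 188, 184]
194 [93, 146, 43, 64, 67, 143, 213, 200, 194, 186, 188, 184, 187, 188]
195 [175, 208, 83, 51, 66, 117, 185, 201, 188, 189, 184, 190, 187, 187]
196 [206, 199, 153, 39, 53, 57, 122, 198, 191, 190, 188, 193, 194, 193]
197 [201, 205, 192, 77, 54, 54, 87, 180, 198, 199, 206, 158, 155, 198]
198 [198, 195, 193, 149, 46, 54, 60, 129, 215, 174, 149, 48, 65, 174]
199 [168, 205, 202, 190, 78, 51, 55, 89, 154, 54, 0, 0, 22, 115]
200 [75, 160, 175, 198, 147, 50, 64, 62, 29, 0, 0, 0, 2, 73]
201 [4, 19, 90, 151, 135, 44, 59, 70, 54, 9, 10, 0, 6, 30]
202 [14, 15, 4, 19, 0, 29, 67, 65, 61, 37, 3, 13, 76, 131]
203 [5, 11, 8, 10, 15, 17, 51, 69, 64, 51, 76, 141, 154, 184]
204 [4, 15, 11, 12, 11, 15, 26, 55, 68, 59, 112, 199, 187, 177]
205 [15, 10, 3, 5, 20, 11, 14, 41, 68, 61, 89, 166, 154, 125]
206 [8, 7, 6, 9, 11, 12, 12, 32, 57, 53, 49, 76, 49, 0]
207 [13, 3, 17, 23, 0, 14, 11, 1, 28, 17, 0, 0, 6, 15]
208 [0, 7, 3, 0, 12, 11, 12, 16, 11, 15, 2, 13, 0, 13]
```

All measurements agree: the rod is in the notches, ~2 mm above its seat and ~3 mm above the foot. I'll press in the last 2 mm and release.

arm_command(
  plan=[
    [0.2,0.1,-0.1,0,0,0,0.6],
    [0,0,0,0,0,0,0.6],
    [0,0,0,0,0,0,2],
    [0,0,0,0,0,0,4],
    [0,0,0,0,0,0,4],
    [0,0,0,0,0,0,4],
    [0,0,0,0,0,0,4],
    [0,0,0,0,0,0,4],
  ],
)

```text
time: 11.65
position: [0.544, -0.0063, 0.0623]
tool_rot: [-0.158, 0.688, -0.377, 0.6]
ft_force: [0.5, -0.1, -0.6]
grip_width: 0.04
```

arm_command(
  plan=[
    [-2,0,0,0,0,0,4],
    [-4,0,0,0,0,0,4],
    [-4,0,0,0,0,0,5],
    [-4,0,0,0,0,0,5],
  ],
)

```text
time: 12.15
position: [0.5741, 0.0873, 0.1613]
tool_rot: [-0.159, 0.69, -0.378, 0.596]
ft_force: [0.8, 0.3, -0.3]
grip_width: 0.0484
```

Run:
```python
from h import *
np.set_printoptions(suppress=True,precision=4)
p,r,o=now(); print(p,o['time'],o['ft_force'],o['q'])
st=lambda X:np.c_[(X[:,:2]-c0)@e,(X[:,:2]-c0)@np.array([-e[1],e[0]]),X[:,2]]*1000
for nm in('top','scene'):
    I,d=look(nm,nm+'7'); h=cv2.cvtColor(I,cv2.COLOR_BGR2HSV)
    k=(h[...,1]>90)&((h[...,0]<15)|(h[...,0]>172))&(h[...,2]>30); roi=np.zeros_like(k)
    if nm=='top': roi[205:226,245:270]=1
    else: roi[150:170,256:277]=1
    k&=roi; v,u=np.nonzero(k); P=pts(nm,d,k); print(nm,'knob px',u.mean(),v.mean(),'3d stand',st(P).mean(0))
print('ideal',proj('scene',[knob]),proj('top',[knob]))
I=cv2.imread('pics/scene7.png'); cv2.imwrite('pics/crop7.png',cv2.convertScaleAbs(cv2.resize(I[130:230,220:320],None,fx=6,fy=6,interpolation=2),alpha=1.6,beta=25))
# knob grasp approach: H reported ~ .039+.019=.058
K=knob-a_w*.0575
go(K+a_w*.11,KN,5,ang=.18)
```

```text
[0.5741 0.0873 0.1613] 12.15 [ 0.824   0.3325 -0.3413] [ 0.2952  0.8038  1.245  -0.6091  1.6227  0.7694]
top knob px 258.72222222222223 215.12222222222223 3d stand [-47.8694  -0.0163 156.063 ]
scene knob px 268.6842105263158 160.5438596491228 3d stand [-47.6375   2.9355 146.7277]
ideal [[267.727  160.9034]] [[258.8227 215.7743]]
t 12.25 dist 0.1474 ang 1.571 n 9
[[0.99,-1.31,0.01,0.0,0.001,0.175,5],[0.75,-1.46,0.01,0.0,0.001,0.175,5],[0.48,-1.57,0.01,0.0,0.001,0.175,5],[0.2,-1.63,0.01,0.0,0.001,0.175,5],[-0.08,-1.64,0.01,0.0,0.001,0.175,5],[-0.36,-1.6,0.01,0.0,0.001,0.175,5],[-0.64,-1.51,0.01,0.0,0.001,0.175,5],[-0.89,-1.38,0.01,0.0,0.001,0.175,5],[-1.11,-1.2,0.01,0.0,0.001,0.175,5]]
```

View pics/crop7.png

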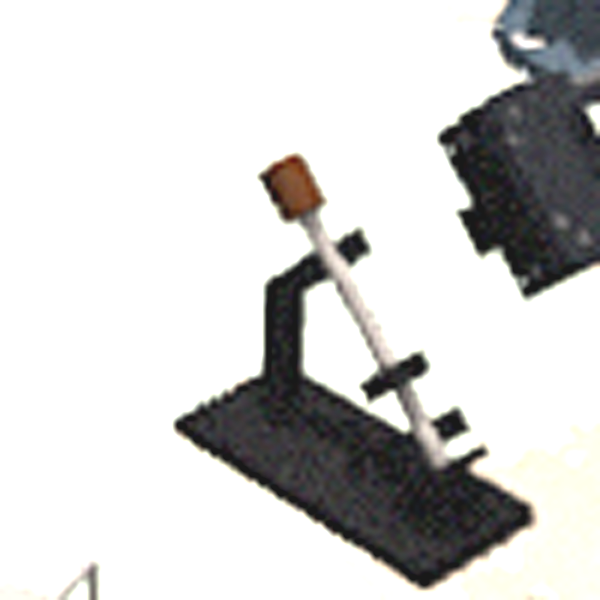

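The gauge rests in both notches with its tip at the foot: tip at (292,207), knob at (268,160). The hand is clear. Next I'll swing round to the knob along the rod's axis.

arm_command(
  plan=[
    [1,-1.3,0,0,0,0.175,5],
    [0.7,-1.5,0,0,0,0.175,5],
    [0.5,-1.6,0,0,0,0.175,5],
    [0.2,-1.6,0,0,0,0.175,5],
    [-0.1,-1.6,0,0,0,0.175,5],
    [-0.4,-1.6,0,0,0,0.175,5],
    [-0.6,-1.5,0,0,0,0.175,5],
    [-0.9,-1.4,0,0,0,0.175,5],
    [-1.1,-1.2,0,0,0,0.175,5],
  ],
)

```text
time: 13.38
position: [0.5219, -0.0531, 0.1746]
tool_rot: [0.389, 0.589, 0.172, 0.687]
ft_force: [-0.1, -0.5, -1.1]
grip_width: 0.0501
```

Run:
```python
from h import *
p,r,o=now(); print(p,o['time'],o['q'])
go(knob-a_w*.0575+a_w*.07,KN,5,ang=.18)
```

```text
[ 0.52189354 -0.05308398  0.17462984] 13.375 [-0.79732877  0.58078993  1.79243961  0.75546843  1.30649991 -0.87287095]
t 13.375 dist 0.0405 ang 0.043 n 1
[[3.89,0.94,0.57,0.001,0.004,-0.043,5]]
```

arm_command(
  plan=[
    [2,0.9,0.6,0,0,-0.043,5],
    [1.9,0,0,0,0,0,5],
    [0,0,0,0,0,0,5],
  ],
)

```text
time: 13.75
position: [0.5356, -0.0326, 0.1485]
tool_rot: [0.386, 0.596, 0.148, 0.688]
ft_force: [-0.5, -0.3, -0.3]
grip_width: 0.0503
```

Run:
```python
from h import *
p,r,o=now(); print(p,o['time'],o['ft_force'])
go(knob-a_w*.0575,KN,5,n=3)
a,_=look('top','top8'); b,_=look('scene','sc8')
A=cv2.resize(a[170:270,210:310],None,fx=4,fy=4,interpolation=2); B=cv2.resize(b[120:220,220:320],None,fx=4,fy=4,interpolation=2)
cv2.imwrite('pics/crop8.png',cv2.convertScaleAbs(np.hstack([A,B]),alpha=1.6,beta=25))
```

```text
[ 0.53555891 -0.03257249  0.14846917] 13.75 [-0.46584211 -0.26267426 -0.25161953]
t 13.75 dist 0.0742 ang 0.027 n 3
[[2.44,0.42,-0.05,-0.008,0.004,-0.0,5],[2.44,0.42,-0.04,-0.008,0.004,-0.0,5],[2.44,0.42,-0.02,-0.008,0.004,-0.0,5]]
```

View pics/crop8.png

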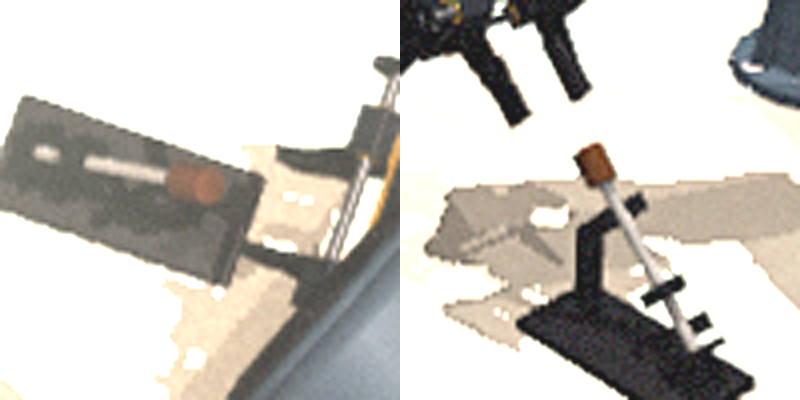

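The open fingers are on the rod's axis either side of the knob, about 45 mm short of it. I'll make the 12 mm correction first, then go forward.

arm_command(
  plan=[
    [0.5,1.2,-0.1,-0.02,0.01,0,5],
    [2.3,0,0,0,0,0,5],
    [2.3,0,0,0,0,0,5],
    [0,0,0,0,0,0,5],
  ],
)

```text
time: 14.35
position: [0.5527, 0.0115, 0.1246]
tool_rot: [0.374, 0.597, 0.158, 0.692]
ft_force: [-0.1, -0.3, -0.6]
grip_width: 0.05
```

Run:
```python
from h import *
p,r,o=now(); print(p,o['time'],o['ft_force'])
go(knob-a_w*.0575,KN,5,n=1)
```

```text
[0.55265564 0.01145076 0.12456422] 14.35 [-0.13397857 -0.3087648  -0.63206334]
t 14.35 dist 0.0232 ang 0.008 n 1
[[2.28,-0.37,-0.2,0.006,0.005,0.001,5]]
```

arm_command(
  plan=[
    [0.2,-0.4,-0.2,0.006,0.005,0,5],
    [1.2,0,0,0,0,0,5],
    [0.9,0,0,0,0,0,5],
    [0,0,0,0,0,0,5],
  ],
)

```text
time: 14.85
position: [0.5564, 0.0245, 0.106]
tool_rot: [0.375, 0.598, 0.157, 0.691]
ft_force: [0.5, 0.9, 0.3]
grip_width: 0.0502
```

Run:
```python
from h import *
np.set_printoptions(suppress=True,precision=4)
p,r,o=now(); print(p,o['time'],o['ft_force'])
go(knob-a_w*.0575,KN,5,n=1)
```

```text
[0.5564 0.0245 0.106 ] 14.85 [0.5471 0.8638 0.2853]
t 14.85 dist 0.0012 ang 0.004 n 1
[[0.01,-0.02,-0.11,0.002,0.003,0.002,5]]
```

arm_command(
  plan=[
    [0,0,-0.1,0,0,0,1.8],
    [0,0,0,0,0,0,1.8],
    [0,0,0,0,0,0,1.8],
    [0,0,0,0,0,0,1.8],
    [0,0,0,0,0,0,1.8],
  ],
  grip_force=45,
)

```text
time: 15.48
position: [0.5566, 0.0239, 0.1063]
tool_rot: [0.375, 0.597, 0.156, 0.692]
ft_force: [0.7, 0.7, -0.9]
grip_width: 0.0228
```

Run:
```python
from h import *
p,r,o=now(); print(p,o['time'],o['ft_force'],o['moment'],o['grip_width'])
go(knob-a_w*.0575,KN,5,n=1)
```

```text
[0.55663295 0.02390876 0.1062706 ] 15.475 [ 0.70955     0.74102368 -0.9338704 ] [-0.48426077  0.17874917 -0.02117952] 0.022797303962543362
t 15.475 dist 0.0016 ang 0.007 n 1
[[0.06,-0.01,-0.15,0.003,0.006,0.003,5]]
```

arm_command(
  plan=[
    [-0.8,0,0,0,0,0,1.8],
    [-1.2,0,0,0,0,0,1.8],
    [0,2,0,0,0,0,1.8],
    [0,3,0,0,0,0,1.8],
    [-1,3,0,0,0,0,1.8],
    [-2,2,0,0,0,0,1.8],
  ],
)

```text
time: 16.23
position: [0.5643, 0.0552, 0.2134]
tool_rot: [0.374, 0.601, 0.154, 0.69]
ft_force: [0.3, -1.1, -1.5]
grip_width: 0.0228
```

```bash
cat >> h.py <<'E'
def gauge_up(tag):
    out={}
    for nm in('top','scene'):
        I,d=look(nm,nm+tag); out[nm]=(I,d,cv2.cvtColor(I,cv2.COLOR_BGR2HSV))
    return out
E
python3 - <<'E'
from h import *
p,r,o=now(); print(p,o['time'],o['ft_force'],o['moment'],o['grip_width'],o['q'])
go(np.array([hole[0],hole[1],.26]),UP,1.8,ang=.13,n=11)
E
```

```text
[0.56431247 0.05520189 0.21342534] 16.225 [ 0.28207732 -1.09196514 -1.45013531] [-0.78567523  0.25055521  0.06563541] 0.022837987395978174 [-0.55442703  0.48496141  1.77951525  0.81482725  1.22452095 -0.6448511 ]
t 16.225 dist 0.3209 ang 0.777 n 11
[[-2.22,-1.66,0.9,-0.0,-0.0,-0.071,1.8],[-2.1,-1.81,0.9,-0.0,-0.0,-0.071,1.8],[-1.97,-1.95,0.9,-0.0,-0.0,-0.071,1.8],[-1.83,-2.09,0.9,-0.0,-0.0,-0.071,1.8],[-1.67,-2.21,0.9,-0.0,-0.0,-0.071,1.8],[-1.51,-2.32,0.9,-0.0,-0.0,-0.071,1.8],[-1.35,-2.43,0.9,-0.0,-0.0,-0.071,1.8],[-1.17,-2.51,0.9,-0.0,-0.0,-0.071,1.8],[-0.99,-2.59,0.9,-0.0,-0.0,-0.071,1.8],[-0.81,-2.65,0.9,-0.0,-0.0,-0.071,1.8],[-0.62,-2.7,0.9,-0.0,-0.0,-0.071,1.8]]
```

arm_command(
  plan=[
    [-2.2,-1.7,0.9,0,0,-0.071,1.8],
    [-2.1,-1.8,0.9,0,0,-0.071,1.8],
    [-2,-2,0.9,0,0,-0.071,1.8],
    [-1.8,-2.1,0.9,0,0,-0.071,1.8],
    [-1.7,-2.2,0.9,0,0,-0.071,1.8],
    [-1.5,-2.3,0.9,0,0,-0.071,1.8],
    [-1.3,-2.4,0.9,0,0,-0.071,1.8],
    [-1.2,-2.5,0.9,0,0,-0.071,1.8],
    [-1,-2.6,0.9,0,0,-0.071,1.8],
    [-0.8,-2.6,0.9,0,0,-0.071,1.8],
    [-0.6,-2.7,0.9,0,0,-0.071,1.8],
  ],
)

```text
time: 17.6
position: [0.5405, -0.277, 0.2701]
tool_rot: [0.105, 0.707, -0.136, 0.686]
ft_force: [-0.5, -0.9, -1.9]
grip_width: 0.023
```

Run:
```python
from h import *
p,r,o=now(); print(p,o['time'],o['ft_force'],o['grip_width'],o['q'])
go(np.array([hole[0],hole[1],.25]),UP,1.8,n=1)
```

```text
[ 0.54053869 -0.27700672  0.27006653] 17.6 [-0.52317936 -0.92402263 -1.86173012] 0.02301860415698794 [-0.62795024  0.43134182  1.3635061  -0.05297333  1.35361583 -0.27353147]
t 17.6 dist 0.0306 ang 0.053 n 1
[[1.88,2.08,1.22,-0.006,-0.021,0.048,1.8]]
```

arm_command(
  plan=[
    [1,1,0.6,-0.006,-0.02,0.048,1.8],
    [0.9,1,0.6,0,0,0,1.8],
    [0,0,0,0,0,0,1.8],
    [0,0,0,0,0,0,1.8],
  ],
)

```text
time: 18.1
position: [0.5549, -0.2641, 0.2504]
tool_rot: [0.119, 0.699, -0.121, 0.695]
ft_force: [0.2, 0.7, -1.4]
grip_width: 0.0229
```

Run:
```python
from h import *
np.set_printoptions(suppress=True,precision=4)
p,r,o=now(); print(p,o['time'],o['ft_force'],o['grip_width'],r.apply([1,0,0]))
go(np.array([hole[0],hole[1],.25]),UP,1.8,n=1)
pk=p-r.apply([.0575,0,0]); x=r.apply([1,0,0])
print('pred tip',pk+x*.1505,'px',proj('scene',[pk+x*.1505,pk+x*.1,pk+x*.05]).round(1).tolist(),'knob',proj('scene',[pk]).round(1).tolist(), 'hole',proj('scene',[hole]).round(1).tolist())
a,_=look('top','top9'); b,d=look('scene','sc9')
u,v=map(int,proj('scene',[hole])[0]); y0,x0=max(0,v-85),u-50
cv2.imwrite('pics/crop9.png',cv2.convertScaleAbs(cv2.resize(b[y0:y0+110,x0:x0+100],None,fx=5,fy=5,interpolation=2),alpha=1.6,beta=25)); print(x0,y0)
# rod rows: bright/grey pixels on rod, tilt
for vv in range(y0+20,y0+85,3):
    print(vv,d[vv,u-12:u+12].round(2).tolist()) if 0 else None
m=np.zeros(d.shape,bool); m[y0:y0+100,x0:x0+100]=1
P=pts('scene',d,m); P=P[(abs(P[:,0]-p[0])<.03)&(abs(P[:,1]-p[1])<.03)&(P[:,2]>.125)]
for z in np.arange(.13,.34,.01):
    k=(P[:,2]>=z)&(P[:,2]<z+.01)
    if k.sum()>1: print(z.round(2),k.sum(),P[k].mean(0)[:2],np.ptp(P[k],axis=0)[:2])
```

```text
[ 0.5549 -0.2641  0.2504] 18.1 [ 0.2431  0.7016 -1.3861] 0.02292126605293672 [-0.0067 -0.001  -1.    ]
t 18.1 dist 0.0039 ang 0.008 n 1
[[0.04,0.29,0.25,-0.004,-0.006,0.003,1.8]]
pred tip [ 0.5543 -0.2642  0.1574] px [[193.2, 140.5], [191.9, 125.4], [190.6, 109.8]] knob [[189.3, 93.5]] hole [[193.9, 153.4]]
143 68
0.15 4 [ 0.5563 -0.2585] [0.0069 0.0037]
0.16 10 [ 0.5566 -0.2594] [0.0101 0.0106]
0.17 10 [ 0.5567 -0.2608] [0.0101 0.0081]
0.18 9 [ 0.5569 -0.2604] [0.0044 0.0054]
0.19 11 [ 0.562  -0.2577] [0.0179 0.0312]
0.2 50 [ 0.5602 -0.2573] [0.0357 0.0324]
0.21 25 [ 0.5567 -0.2604] [0.0329 0.0307]
0.22 10 [ 0.5569 -0.2605] [0.007  0.0062]
0.23 9 [ 0.5569 -0.26  ] [0.0079 0.0087]
0.24 14 [ 0.5566 -0.2607] [0.0075 0.0086]
0.25 10 [ 0.5567 -0.2608] [0.0074 0.0075]
0.26 9 [ 0.5572 -0.2603] [0.0068 0.0074]
0.27 12 [ 0.5563 -0.2616] [0.0067 0.0101]
0.28 29 [ 0.5569 -0.2601] [0.0382 0.0287]
0.29 47 [ 0.5611 -0.2597] [0.0399 0.037 ]
0.3 51 [ 0.5611 -0.2583] [0.0372 0.0342]
0.31 59 [ 0.5603 -0.2585] [0.0434 0.0378]
0.32 62 [ 0.5565 -0.2592] [0.045 0.034]
0.33 49 [ 0.5567 -0.2584] [0.05   0.0347]
```

View pics/crop9.png

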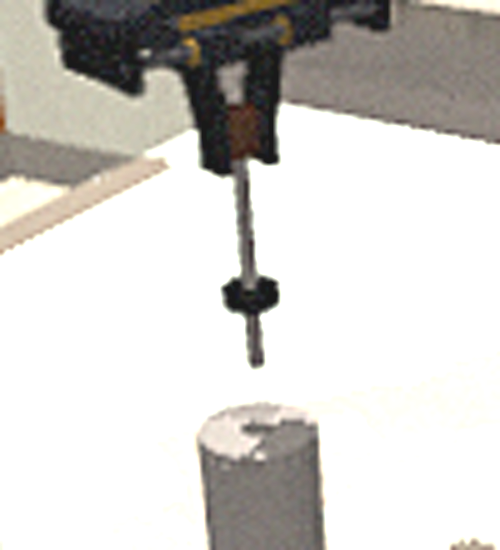

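The rod hangs upright over the canister, with its tip at (194,141) and the hole at (195,154). It needs 3 mm of centring, then I'll lower it through the hole.

arm_command(
  plan=[
    [0.2,0.3,0.3,0,-0.006,0.003,1.8],
    [1.4,0,0,0,0,0,1.8],
    [1,0,0,0,0,0,1.8],
    [0,0,0,0,0,0,1.8],
  ],
)

```text
time: 18.7
position: [0.5588, -0.2618, 0.2225]
tool_rot: [0.12, 0.697, -0.12, 0.697]
ft_force: [-0.4, 0.4, -1.2]
grip_width: 0.0228
```

Run:
```python
from h import *
np.set_printoptions(suppress=True,precision=4)
p,r,o=now(); print(p,o['time'],o['ft_force'],r.apply([1,0,0]))
go(np.array([hole[0],hole[1],.20]),UP,1.8,n=1)
b,d=look('scene','sc10'); a,dt=look('top','top10')
m=np.zeros(d.shape,bool); m[60:175,140:245]=1
P=pts('scene',d,m); P=P[(abs(P[:,0]-p[0])<.05)&(abs(P[:,1]-p[1])<.05)&(P[:,2]>.100)]
for z in np.arange(.11,.17,.005):
    k=(P[:,2]>=z)&(P[:,2]<z+.005)&(abs(P[:,0]-.557)<.02)&(abs(P[:,1]+.26)<.02)
    if k.sum()>1: print(z.round(3),k.sum(),np.median(P[k],axis=0)[:2])
L=P[(P[:,2]>.111)&(P[:,2]<.119)]; print('lid scene',cv2.minEnclosingCircle(L[:,:2].astype(np.float32)))
for v in range(138,160): print(v,b[v,183:206].max(1).tolist())
```

```text
[ 0.5588 -0.2618  0.2225] 18.7 [-0.3957  0.3568 -1.1954] [ 0.0001  0.     -1.    ]
t 18.7 dist 0.0226 ang 0.004 n 1
[[2.25,-0.05,-0.04,-0.004,0.0,-0.0,1.8]]
0.11 42 [ 0.5588 -0.261 ]
0.115 19 [ 0.5516 -0.2597]
0.125 3 [ 0.5608 -0.2599]
0.13 3 [ 0.559  -0.2603]
0.135 5 [ 0.5607 -0.2569]
0.14 4 [ 0.564  -0.2571]
0.145 5 [ 0.5616 -0.2555]
0.15 5 [ 0.5603 -0.2572]
0.155 6 [ 0.5618 -0.2574]
0.16 5 [ 0.5618 -0.2582]
0.17 13 [ 0.569  -0.2531]
lid scene ((0.5592400431632996, -0.26129576563835144), 0.03871552646160126)
138 [185, 188, 188, 190, 201, 119, 23, 0, 0, 9, 1, 0, 0, 0, 36, 108, 202, 192, 186, 184, 188, 188, 186]
139 [186, 182, 186, 186, 194, 160, 105, 97, 76, 35, 18, 9, 61, 108, 132, 205, 192, 188, 185, 188, 185, 183, 188]
140 [187, 184, 184, 185, 188, 196, 199, 210, 175, 96, 42, 40, 118, 214, 202, 190, 191, 186, 187, 187, 184, 188, 183]
141 [183, 185, 188, 185, 188, 188, 188, 197, 207, 128, 53, 47, 69, 209, 193, 189, 187, 186, 182, 184, 187, 184, 185]
142 [182, 185, 187, 186, 184, 187, 189, 186, 200, 119, 47, 47, 69, 205, 191, 185, 187, 187, 189, 187, 187, 188, 189]
143 [190, 187, 1
[... 1184 characters left out ...]
, 144, 130, 74, 40, 47, 43, 49, 56, 50, 78, 75, 72, 73, 68, 74, 128, 58]
154 [132, 135, 134, 135, 139, 136, 138, 146, 109, 77, 71, 52, 56, 60, 67, 79, 72, 74, 75, 71, 74, 74, 70]
155 [131, 134, 136, 131, 133, 136, 134, 139, 150, 136, 91, 64, 71, 74, 79, 75, 76, 80, 73, 78, 77, 75, 60]
156 [106, 136, 143, 137, 138, 136, 135, 137, 145, 126, 67, 73, 81, 72, 81, 76, 78, 72, 74, 77, 73, 61, 44]
157 [57, 111, 126, 138, 139, 141, 140, 146, 125, 62, 66, 72, 71, 74, 74, 75, 72, 80, 75, 71, 62, 56, 50]
158 [62, 55, 79, 121, 123, 127, 125, 129, 67, 69, 116, 117, 80, 75, 78, 74, 71, 67, 69, 61, 54, 59, 56]
159 [55, 62, 59, 50, 57, 85, 59, 62, 69, 68, 144, 134, 77, 76, 66, 70, 63, 61, 59, 65, 58, 59, 44]
```

The tip is in line with the hole, at column 194.5 for both. Going down into it now.

arm_command(
  plan=[
    [0.8,0,0,0,0,0,1.8],
    [0.8,0,0,0,0,0,1.8],
    [0.6,0,0,0,0,0,1.8],
    [0,0,0,0,0,0,1.8],
  ],
)

```text
time: 19.3
position: [0.5597, -0.2626, 0.2004]
tool_rot: [0.119, 0.696, -0.12, 0.698]
ft_force: [0.1, -0.1, -2.7]
grip_width: 0.0228
```

arm_command(
  plan=[
    [0.7,0.05,-0.1,0,0,0,1.8],
    [0.8,0,0,0,0,0,1.8],
    [0.7,0,0,0,0,0,1.8],
    [0.4,0,0,0,0,0,1.8],
    [0,0,0,0,0,0,1.8],
  ],
)

```text
time: 19.92
position: [0.559, -0.2618, 0.1725]
tool_rot: [0.119, 0.696, -0.12, 0.698]
ft_force: [-0.7, -0.0, -2.7]
grip_width: 0.0227
```

arm_command(
  plan=[
    [0.25,0,0,0,0.004,0,1.8],
    [0.25,0,0,0,0,0,1.8],
    [0.25,0,0,0,0,0,1.8],
    [0.25,0,0,0,0,0,1.8],
    [0.25,0,0,0,0,0,1.8],
    [0.2,0,0,0,0,0,1.8],
    [0,0,0,0,0,0,1.8],
  ],
)

```text
time: 20.8
position: [0.5597, -0.2623, 0.1597]
tool_rot: [0.119, 0.697, -0.12, 0.697]
ft_force: [-1.2, -0.4, 0.8]
grip_width: 0.0229
```

The collar has engaged: force rose ~3.5 N at a depth of about 48 mm. I'll feel for the pods in 2 mm steps.

arm_command(
  plan=[
    [0.13,0,0,0,0,0,1.8],
    [0.12,0,0,0,0,0,1.8],
    [0,0,0,0,0,0,1.8],
  ],
)

```text
time: 21.18
position: [0.5598, -0.2623, 0.1571]
tool_rot: [0.119, 0.697, -0.12, 0.697]
ft_force: [-0.4, -0.3, 1.0]
grip_width: 0.0224
```

arm_command(
  plan=[
    [0.1,0,-0.05,0,0,0,1.8],
    [0.1,0,0,0,0,0,1.8],
    [0,0,0,0,0,0,1.8],
  ],
)

```text
time: 21.55
position: [0.5597, -0.2623, 0.1551]
tool_rot: [0.119, 0.696, -0.121, 0.698]
ft_force: [-1.0, 0.1, 2.2]
grip_width: 0.0226
```

arm_command(
  plan=[
    [0.1,0,0,0,0,0,1.8],
    [0.1,0,0,0,0,0,1.8],
    [0,0,0,0,0,0,1.8],
  ],
)

```text
time: 21.92
position: [0.5597, -0.2623, 0.153]
tool_rot: [0.119, 0.696, -0.121, 0.698]
ft_force: [-0.2, -0.1, 2.4]
grip_width: 0.0229
```

arm_command(
  plan=[
    [0.1,0,0,0,0,0,1.8],
    [0.1,0,0,0,0,0,1.8],
    [0,0,0,0,0,0,1.8],
  ],
)

```text
time: 22.3
position: [0.5597, -0.2624, 0.1508]
tool_rot: [0.119, 0.696, -0.121, 0.698]
ft_force: [-0.4, 0.7, 2.1]
grip_width: 0.0229
```

arm_command(
  plan=[
    [0.12,0,0,0,0,0,1.8],
    [0.12,0,0,0,0,0,1.8],
    [0,0,0,0,0,0,1.8],
  ],
)

```text
time: 22.68
position: [0.5597, -0.2623, 0.1482]
tool_rot: [0.119, 0.696, -0.12, 0.698]
ft_force: [-0.2, 0.2, 1.7]
grip_width: 0.0227
```

arm_command(
  plan=[
    [0.12,0,0,0,0,0,1.8],
    [0.12,0,0,0,0,0,1.8],
    [0,0,0,0,0,0,1.8],
  ],
)

```text
time: 23.05
position: [0.5597, -0.2623, 0.1456]
tool_rot: [0.119, 0.696, -0.121, 0.698]
ft_force: [-0.4, -0.3, 1.9]
grip_width: 0.0225
```

arm_command(
  plan=[
    [0.12,0,0,0,0,0,1.8],
    [0.12,0,0,0,0,0,1.8],
    [0,0,0,0,0,0,1.8],
  ],
)

```text
time: 23.42
position: [0.5597, -0.2623, 0.143]
tool_rot: [0.119, 0.696, -0.121, 0.698]
ft_force: [-0.3, 0.1, 2.1]
grip_width: 0.0228
```

arm_command(
  plan=[
    [0.12,0,0,0,0,0,1.8],
    [0.12,0,0,0,0,0,1.8],
    [0,0,0,0,0,0,1.8],
  ],
)

```text
time: 23.8
position: [0.5597, -0.2623, 0.1404]
tool_rot: [0.119, 0.696, -0.12, 0.698]
ft_force: [-0.9, 0.3, 2.9]
grip_width: 0.0227
```

arm_command(
  plan=[
    [0.12,0,0,0,0,0,1.8],
    [0.12,0,0,0,0,0,1.8],
    [0,0,0,0,0,0,1.8],
  ],
)

```text
time: 24.18
position: [0.5597, -0.2623, 0.1379]
tool_rot: [0.119, 0.696, -0.12, 0.698]
ft_force: [0.2, -0.2, 1.5]
grip_width: 0.0224
```

arm_command(
  plan=[
    [0.12,0,0,0,0,0,1.8],
    [0.12,0,0,0,0,0,1.8],
    [0,0,0,0,0,0,1.8],
  ],
)

```text
time: 24.55
position: [0.5597, -0.2623, 0.1353]
tool_rot: [0.119, 0.696, -0.121, 0.698]
ft_force: [-0.2, -0.1, 2.4]
grip_width: 0.023
```

arm_command(
  plan=[
    [0.12,0,0,0,0,0,1.8],
    [0.12,0,0,0,0,0,1.8],
    [0,0,0,0,0,0,1.8],
  ],
)

```text
time: 24.92
position: [0.5597, -0.2623, 0.1327]
tool_rot: [0.119, 0.696, -0.12, 0.698]
ft_force: [-0.2, -0.1, 2.5]
grip_width: 0.0231
```

arm_command(
  plan=[
    [0.12,0,0,0,0,0,1.8],
    [0.12,0,0,0,0,0,1.8],
    [0,0,0,0,0,0,1.8],
  ],
)

```text
time: 25.3
position: [0.5597, -0.2623, 0.1301]
tool_rot: [0.119, 0.696, -0.12, 0.698]
ft_force: [-0.2, 0.7, 1.4]
grip_width: 0.0228
```

arm_command(
  plan=[
    [0.12,0,0,0,0,0,1.8],
    [0.12,0,0,0,0,0,1.8],
    [0,0,0,0,0,0,1.8],
  ],
)

```text
time: 25.68
position: [0.5597, -0.2623, 0.1275]
tool_rot: [0.119, 0.696, -0.12, 0.698]
ft_force: [0.1, 0.6, 1.8]
grip_width: 0.0228
```

Run:
```python
from h import *
p,r,o=now(); print(p,o['time'],r.apply([1,0,0])); b,d=look('scene','sc11')
for v in range(112,156,2): 
    P,q=rays('scene',[(194,v)]); X=(P+q*d[v,194])[0]; print(v,b[v,186:204].max(1).tolist(),X.round(3))
```

```text
[ 0.5597355  -0.26232822  0.12750577] 25.675 [ 0.0017419  -0.0023902  -0.99999563]
112 [17, 11, 15, 37, 32, 63, 71, 66, 73, 74, 49, 42, 12, 15, 10, 15, 27, 17] [ 0.567 -0.243  0.259]
114 [69, 66, 66, 70, 62, 67, 171, 88, 20, 15, 18, 13, 12, 18, 55, 58, 52, 13] [ 0.542 -0.262  0.24 ]
116 [38, 16, 19, 20, 20, 15, 17, 10, 9, 19, 46, 45, 40, 41, 35, 41, 54, 46] [ 0.541 -0.264  0.233]
118 [39, 25, 20, 11, 14, 13, 17, 10, 18, 35, 23, 14, 6, 9, 0, 5, 42, 3] [ 0.58  -0.235  0.247]
120 [32, 19, 18, 13, 21, 13, 22, 22, 16, 2, 16, 8, 7, 16, 1, 0, 229, 212] [ 0.587 -0.23   0.244]
122 [30, 12, 11, 13, 5, 24, 22, 51, 60, 15, 11, 0, 10, 0, 2, 36, 217, 197] [ 0.589 -0.229  0.239]
124 [5, 11, 6, 45, 215, 214, 214, 169, 32, 1, 8, 12, 10, 1, 0, 48, 210, 193] [ 0.546 -0.262  0.21 ]
126 [3, 8, 11, 0, 203, 208, 206, 222, 48, 8, 18, 12, 19, 5, 0, 106, 209, 195] [ 0.548 -0.262  0.204]
128 [14, 0, 1, 0, 0, 45, 104, 58, 21, 18, 12, 14, 11, 0, 0, 173, 197, 192] [ 0.549 -0.262  0.198]
130 [7, 10, 15, 0, 9, 26, 29, 30, 31, 45, 44, 18, 15, 0, 0, 223, 197, 188] [ 0.561 -0.252  0.198]
132 [0, 5, 18, 4, 13, 25, 35, 
[... 515 characters left out ...]
 205, 194, 193, 190, 189, 189, 190, 192] [ 0.562 -0.256  0.158]
144 [188, 189, 189, 192, 197, 206, 123, 41, 49, 70, 209, 193, 190, 190, 187, 190, 188, 188] [ 0.561 -0.257  0.15 ]
146 [190, 193, 190, 192, 196, 203, 130, 45, 51, 37, 219, 198, 196, 195, 188, 190, 191, 189] [ 0.562 -0.257  0.144]
148 [194, 195, 187, 192, 180, 186, 96, 56, 55, 53, 39, 133, 126, 150, 180, 184, 188, 199] [ 0.562 -0.257  0.137]
150 [142, 111, 121, 42, 0, 0, 11, 59, 59, 57, 9, 3, 1, 12, 117, 51, 49, 49] [ 0.561 -0.258  0.129]
152 [117, 120, 132, 33, 4, 0, 10, 4, 9, 12, 8, 8, 7, 0, 62, 83, 78, 76] [ 0.571 -0.252  0.128]
154 [107, 108, 114, 36, 7, 0, 7, 14, 15, 10, 11, 10, 22, 48, 82, 77, 76, 79] [ 0.572 -0.251  0.122]
```

The collar rests on the lid (top at z≈0.128), and the knob's underside is at ~0.172, giving a depth of ~79 mm. So the knob isn't slipping in the grip. Continuing.

arm_command(
  plan=[
    [0.12,0,0,0,0,0,1.8],
    [0.12,0,0,0,0,0,1.8],
    [0,0,0,0,0,0,1.8],
  ],
)

```text
time: 26.1
position: [0.5598, -0.2623, 0.125]
tool_rot: [0.119, 0.696, -0.12, 0.698]
ft_force: [-0.5, 0.3, 1.8]
grip_width: 0.0226
```

arm_command(
  plan=[
    [0.12,0,0,0,0,0,1.8],
    [0.12,0,0,0,0,0,1.8],
    [0,0,0,0,0,0,1.8],
  ],
)

```text
time: 26.48
position: [0.5598, -0.2623, 0.1224]
tool_rot: [0.119, 0.696, -0.12, 0.698]
ft_force: [0.1, 0.3, 1.4]
grip_width: 0.0226
```

arm_command(
  plan=[
    [0.12,0,0,0,0,0,1.8],
    [0.12,0,0,0,0,0,1.8],
    [0,0,0,0,0,0,1.8],
  ],
)

```text
time: 26.85
position: [0.5597, -0.2623, 0.1199]
tool_rot: [0.119, 0.696, -0.12, 0.698]
ft_force: [-0.3, 1.1, 3.2]
grip_width: 0.0231
```

arm_command(
  plan=[
    [0.1,0,0,0,0,0,1.8],
    [0.1,0,0,0,0,0,1.8],
    [0,0,0,0,0,0,1.8],
  ],
)

```text
time: 27.22
position: [0.5599, -0.2626, 0.1198]
tool_rot: [0.119, 0.696, -0.121, 0.698]
ft_force: [-0.8, -0.4, 1.2]
grip_width: 0.0226
```

It stopped advancing, and the trailing zero row lets the push relax. I'll press again and read the force during the push.

arm_command(
  plan=[
    [0.1,0,0,0,0,0,1.8],
    [0.1,0,0,0,0,0,1.8],
  ],
)

```text
time: 27.48
position: [0.56, -0.2627, 0.1194]
tool_rot: [0.119, 0.696, -0.121, 0.698]
ft_force: [-2.3, 0.3, 9.6]
grip_width: 0.0228
```

Run:
```python
from h import *
p,r,o=now(); print(p,o['time'],o['ft_force'],o['q'],o['joint_torque'],o['grip_width'])
```

```text
[ 0.55999321 -0.26265053  0.11944601] 27.475 [-2.33012729  0.33286608  9.57543872] [-0.61820735  0.59783221  1.51679377 -0.00165409  1.0226666  -0.27736809] [-2.93984106e-01 -3.94155872e+01 -1.45295057e+01  8.16642051e-02
 -9.73162986e-01 -4.24828948e-03] 0.022786417717070913
```

It has bottomed out: net push ~12 N, no further travel, depth ≈ 88 mm. I'll release and back off straight up.

arm_command(
  plan=[
    [0,0,0,0,0,0,1.8],
    [0,0,0,0,0,0,3],
    [0,0,0,0,0,0,5],
    [0,0,0,0,0,0,5],
    [0,0,0,0,0,0,5],
    [-1,0,0,0,0,0,5],
    [-2,0,0,0,0,0,5],
    [-4,0,0,0,0,0,5],
    [-4,0,0,0,0,0,5],
    [-2,0,0,0,0,0,5],
    [0,0,0,0,0,0,5],
  ],
)

```text
time: 28.85
position: [0.5603, -0.2627, 0.2547]
tool_rot: [0.118, 0.695, -0.121, 0.699]
ft_force: [-0.1, 0.6, -0.2]
grip_width: 0.05
```

Run:
```python
from h import *
p,r,o=now(); print(p,o['time'],o['ft_force'])
b,d=look('scene','sc12'); a,dt=look('top','top12'); b0=cv2.imread('pics/sc0.png'); 
cv2.imwrite('pics/final.png',cv2.convertScaleAbs(np.hstack([cv2.resize(b[90:190,145:245],None,fx=4,fy=4,interpolation=2),cv2.resize(b[130:320,120:460],(400,224)) [:224] if 0 else cv2.resize(b,(400,400))]),alpha=1.6,beta=25))
for v in range(118,156,2): 
    P,q=rays('scene',[(194,v)]); X=(P+q*d[v,194])[0]; print(v,b[v,188:204].max(1).tolist(),X.round(3))
a0=cv2.imread('pics/top0.png')
for n,(x,y,w,h) in dict(jug=(45,170,65,42),tamper=(395,165,45,35),cups=(170,120,180,45)).items():
    print(n,cv2.absdiff(a0,a)[y:y+h,x:x+w].mean().round(2),np.percentile(cv2.absdiff(a0,a)[y:y+h,x:x+w],99))
```

```text
[ 0.56032316 -0.26273839  0.25469186] 28.85 [-0.11086014  0.55572057 -0.15311164]
118 [184, 185, 180, 185, 184, 185, 186, 185, 182, 185, 187, 184, 182, 186, 182, 180] [ 0.104 -0.594  0.001]
120 [186, 183, 185, 184, 184, 187, 183, 185, 184, 188, 184, 184, 186, 185, 183, 183] [ 0.121 -0.583 -0.001]
122 [181, 183, 182, 186, 183, 186, 187, 187, 184, 185, 182, 184, 185, 181, 184, 183] [ 0.143 -0.566  0.001]
124 [182, 183, 187, 184, 187, 184, 184, 184, 181, 185, 183, 183, 186, 184, 185, 183] [ 0.163 -0.552  0.002]
126 [182, 185, 185, 186, 183, 184, 185, 182, 184, 184, 186, 186, 188, 184, 182, 184] [ 0.174 -0.544 -0.001]
128 [182, 186, 184, 185, 188, 186, 185, 185, 184, 184, 183, 186, 187, 184, 186, 184] [ 0.192 -0.532 -0.001]
130 [185, 188, 183, 190, 146, 146, 148, 186, 185, 190, 188, 184, 182, 183, 185, 188] [ 0.209 -0.52  -0.   ]
132 [200, 88, 56, 63, 74, 73, 37, 27, 0, 198, 194, 187, 182, 185, 182, 183] [ 0.559 -0.254  0.19 ]
134 [206, 78, 19, 30, 35, 28, 33, 32, 13, 155, 194, 184, 188, 187, 185, 184] [ 0.566 -0.25   0.187]
136 [203, 116, 27, 29, 31, 33, 38, 32, 13, 96, 199, 191, 184, 1
[... 278 characters left out ...]
8, 207, 194, 186, 184, 184, 186, 184, 185] [ 0.56  -0.257  0.157]
144 [186, 185, 187, 201, 120, 41, 44, 70, 199, 190, 185, 181, 186, 187, 182, 188] [ 0.563 -0.256  0.151]
146 [185, 186, 189, 199, 136, 43, 47, 70, 210, 195, 191, 185, 187, 186, 185, 184] [ 0.563 -0.256  0.144]
148 [184, 184, 180, 128, 97, 53, 61, 54, 37, 82, 126, 148, 180, 177, 182, 181] [ 0.566 -0.254  0.139]
150 [120, 20, 1, 5, 10, 60, 57, 54, 10, 0, 4, 7, 141, 136, 131, 133] [ 0.56  -0.26   0.128]
152 [154, 35, 10, 18, 11, 14, 21, 14, 20, 17, 4, 16, 102, 150, 142, 143] [ 0.567 -0.254  0.126]
154 [148, 98, 7, 4, 0, 0, 6, 8, 0, 13, 23, 52, 77, 68, 65, 70] [ 0.575 -0.249  0.124]
jug 33.52 50.0
tamper 88.56 143.0
cups 41.7 51.0
```

Run:
```python
from h import *
d0=np.load('pics/sc0.npy'); d=np.load('pics/sc12.npy'); t0=np.load('pics/top0.npy'); t=np.load('pics/top12.npy')
for n,(x,y,w,h) in dict(jug=(400,222,55,58),tamper=(122,155,25,35),cup1=(178,203,28,35),cup2=(252,230,30,35),rack=(150,195,170,90)).items():
    A,B=d0[y:y+h,x:x+w],d[y:y+h,x:x+w]; k=(A>0)&(B>0); print(n,'median diff',np.median(abs(A-B)[k]).round(4),'frac>15mm',((abs(A-B)>.015)&k).mean().round(3))
def tilt():
    I=cv2.imread('pics/sc12.png')
p=pts('scene',d,np.pad(np.ones((26,16),bool),((130,384-156),(186,512-202))))
for lo,hi in((.135,.155),(.165,.195)):
    k=(p[:,2]>lo)&(p[:,2]<hi)&(abs(p[:,0]-.56)<.03); print(lo,p[k].mean(0).round(4),k.sum())
workorder.hand_in(); print(robot.get_obs()['time'])
```

```text
jug median diff 0.0016 frac>15mm 0.0
tamper median diff 0.0025 frac>15mm 0.0
cup1 median diff 0.0019 frac>15mm 0.0
cup2 median diff 0.0016 frac>15mm 0.0
rack median diff 0.0018 frac>15mm 0.001
0.135 [ 0.561  -0.2578  0.1459] 21
0.165 [ 0.5648 -0.2562  0.1798] 79
the job is handed in; nothing more can be done
the job is handed in; nothing more can be done
```

The dipstick is standing upright in the canister with its collar on the lid, and it reads about 88 mm from the lid's top face to the pods. I handed the job in at about 29 s of the 58 s allowed.

**What I did:** I took the dipstick from the cradle, leaned it in the slanted stand and let go. I then took it again by the knob, drew it out along its axis, stood it upright and lowered it through the lid hole. The collar engaged at the lid and slid. At about 88 mm the tip stopped, with roughly 12 N net push, about 4 N of it the collar. I released it and backed straight off.

**Last checks:**
- **Collar and depth:** the top of the collar measured z ≈ 0.128 m, which fits a 12 mm collar lying on the 0.115 m lid. The knob's height gives the same depth of about 88 mm. After release the tip may have sprung back by up to 1 mm.
- **Bystanders:** the cups, jug and tamper matched the starting depth picture to 1.6–2.5 mm, which is within noise.
- **Robot:** the gripper was clear of everything, with about zero force at the wrist.

**What failed or disagreed:**
- **First grasp:** it closed above the rod without touching it. The real fingertips sit about 40 mm behind the reported TCP along the tool axis; I measured this from depth and corrected for it.
- **Bystander check by brightness:** a simple comparison of the top pictures showed differences everywhere, probably from lighting and the arm covering part of the view, so I used depth instead.
- **Final picture:** I couldn't view it because the 12-picture limit was reached, so the final state was checked by numbers only.

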